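# Tip the sorting tray and close up the row of sockets

### The arm

A 6-joint arm with a two-finger parallel gripper is mounted at the origin on the work surface. World frame = base frame: x ahead of the robot, y to its left, z up, the work surface at z = 0. Lengths are in m, angles in rad, forces in N, time in s.
With the tool pointing down it reaches from about 0.35 to 0.775 m from the base axis. Payload 5.5 kg.
Tool frame: the origin (TCP) lies between the finger pads; the fingertips stand 22 mm ahead of it and the grasp point (between the pads) lies 3 mm ahead of it (env.finger_overhang is the distance from the TCP to the fingertips, in m); y points along the fingers, x is the direction in which the jaws open and shut, and the axes are right-handed (so a half turn about y gives the same grasp; the last joint's range is limited). The gripper opens to 85 mm and grips with 20 to 120 N. Pads are 22 mm wide; open, the fingers measure 114 mm over their backs; the gripper's body (76 mm by 85 mm) begins 54 mm behind the grasp point. The pads swing forward as they close: fully open they stand 13 mm farther back than shut.
Start: joints at [1.079, 0.313, 0.046, 1.304, 0, 1.431], TCP at [0.198, 0.54, 0.253] pointing down, gripper open.
Joint ranges: [-2.76, 2.76], [-0.86, 1.69], [-1.03, 1.26], [-2.2, 2.34], [-1.47, 1.5], [-3.14, 3.14]. Speed limits (rad/s): [2.57, 2.57, 3.14, 3.14, 3.14, 3.14].

### API

Orientations are given as a unit quaternion [w, x, y, z].
In Python, from workcell import monitor, cams, job, env gives the robot as it stands.
- The arm moves only by the tool drive_tool, never from a script. Its argument "plan" is text: rows parted by semicolons, each of 7 numbers parted by spaces: the opening, from -1 (shut) to 1 (fully open), then the shift along the tool's x, y, z in mm, then the turn, a rotation vector about the tool's x, y, z in degrees. In form: gripper x y z rx ry rz; .... A call has 1 to 8 rows; each row shifts and turns the pose as measured when the row begins, along the tool's axes as they then stand; what a row does not reach is not made up. A row lasts 1/8 s, in which the tool goes at most 62.5 mm and 10.7 degrees, less where a joint would pass 70% of its speed; a pose out of reach is approached as far as the arm can. A call is refused whole if a number of a shift passes 62.5 or a number of a turn 10.7, either way. A call with a gripper value outside its range is refused whole. The fingers move at their own pace and stop on an object; "grip_force" is the grip in N (left out, the last holds). Time passes only in rows, so rows that do not move let the fingers close. It gives the time, the measured TCP pose, the force and the opening at its end, in the units of the state.
- monitor.get_state(): the state, without advancing time (a new reading comes with each control period).
- cams.read_camera(name): name is "side" or "top" or "wrist"; returns (picture, depth): 480x640x3 uint8, red, green, blue; 480x640 float32, m along the optical axis (not along the pixel's ray), 0 where there is no reading.
- cams.calibration(name): a dict with "fx", "fy", "cx", "cy" (pixels), "R" (3x3) and "t" (3): a world point X has camera coordinates R X + t. Camera axes: x right, y down, z forward; pixel columns grow to the right and rows downward; lengths in m; the calibration is good to about 2 mm. A picture is of the moment at which its call begins: read the wrist's pose just before it. calibration takes no time and is no camera call; for the wrist camera it gives the pose at the moment of the call.
- job.hand_in(): hands the job in, once; it reports no verdict.
The state is a dict: "clock": time; "joint_pos": joint angles; "qvel": joint speeds; "tau": joint torques, N m; "tcp_pos": TCP position; "orientation": TCP orientation; "wrist_force": force on the tool from outside, world axes, zero at the start; "ft_torque": the same for the moment, N m; "finger_gap": finger opening in m.
Only numpy, scipy, OpenCV 4.12 (cv2) and the standard library are available. Lean on these libraries where they do the work, as an engineer would, in place of code of your own. Each camera call takes 0.05 s, during which the arm holds its last target.

### The job

Raise the hinged sorting tray by its red bar, easing it up until all five loose sockets have slid down against the blue fence, and let it back down flat without dropping it. Then push the sockets along the fence, gently, until they stand as one closed row, touching one another, hard up against the yellow end stop. Do not pick sockets up, do not touch one with the fingers before it lies at the fence, do not let them crash into the fence, and leave everything around the tray alone.

Things in the scene. Friction and masses are not known exactly. Their poses are not given: they have to be found in the camera images.
- tray (a joint): Tilt of the sorting tray in rad: 0 = flat on its base, growing as the red lift bar is raised; end stop at 0.70. The hinge axis runs along the foot of the blue fence. The tray (0.6 to 0.9 kg) falls back by its own weight when let go.
- station: Dark steel base of the tray, 210 x 340 mm, fixed to the table; origin under it, x towards the fence. The flat tray's sheet-metal floor is 32 mm above the table, 160 mm from blue fence to grey near lip and 318 mm between the end walls. Above the floor: fence 28 mm, near lip and grey end wall 14 mm, yellow end stop 22 mm high.
- row_corner (a point): Corner on the tray floor where the inner faces of the blue fence and the yellow end stop meet; tilts with the tray. x points square to the fence, from the bar side to the fence; y along the fence to the stop; z up from the floor. The tray lies at negative x and y (grey end wall at y = -318 mm). A socket touching the fence has x = -16 mm, touching the stop y = -16 mm.
- lift_bar (a point): Middle of the red round lift bar, 12 mm thick, 120 mm long, parallel to the fence, on the tray's side nearer the robot. 48 mm above the table when flat; 41 mm free between bar and near lip, steel arms only at the bar's ends. 211 mm from the hinge axis across the tray, 20 mm above it. A light pinch pivots on it. Axes as row_corner.
- hinge_mid (a point): Point on the hinge axis, midway along the tray, below the fence's inner face (4 mm below the tray floor). Does not move as the tray tilts. The axis is parallel to the fence; axes as row_corner.
- socket_1: Black impact socket with a thin red band, standing upright on the tray, 32 mm diameter, 26 mm tall, about 0.1 to 0.16 kg, hollow at the top. Origin at the centre of its underside, z up. It starts in a lane of its own: seen along the slope no two overlap. Begins to slide at a tilt of about 0.24 to 0.45 rad, differing from run to run.
- socket_2: Black impact socket with a thin orange band, standing upright on the tray, 32 mm diameter, 36 mm tall, about 0.1 to 0.16 kg, hollow at the top. Origin at the centre of its underside, z up. It starts in a lane of its own: seen along the slope no two overlap. Begins to slide at a tilt of about 0.24 to 0.45 rad, differing from run to run.
- socket_3: Black impact socket with a thin green band, standing upright on the tray, 32 mm diameter, 30 mm tall, about 0.1 to 0.16 kg, hollow at the top. Origin at the centre of its underside, z up. It starts in a lane of its own: seen along the slope no two overlap. Begins to slide at a tilt of about 0.24 to 0.45 rad, differing from run to run.
- socket_4: Black impact socket with a thin blue band, standing upright on the tray, 32 mm diameter, 34 mm tall, about 0.1 to 0.16 kg, hollow at the top. Origin at the centre of its underside, z up. It starts in a lane of its own: seen along the slope no two overlap. Begins to slide at a tilt of about 0.24 to 0.45 rad, differing from run to run.
- socket_5: Black impact socket with a thin brass band, standing upright on the tray, 32 mm diameter, 28 mm tall, about 0.1 to 0.16 kg, hollow at the top. Origin at the centre of its underside, z up. It starts in a lane of its own: seen along the slope no two overlap. Begins to slide at a tilt of about 0.24 to 0.45 rad, differing from run to run.
- screwdriver: Red-handled screwdriver, 180 mm, lying behind the fence. Bystander. Origin at its underside.
- wrench: Steel wrench, 170 mm, lying left of the tray. Bystander.
- spray_can: Green spray can, 60 mm diameter, 170 mm tall, right of the tray. Bystander. Origin at the centre of its underside.
- screw_jar: Amber jar with yellow lid, 60 mm diameter, 80 mm tall, behind the left end of the tray. Bystander.
- tape_roll: Black roll of tape, 90 mm diameter, 24 mm tall, lying left of the lift bar. Bystander.
- mug: Blue mug, 76 mm diameter, 85 mm tall, right of the lift bar. Bystander.
Things that resemble listed ones, but are neither listed nor needed, are in the scene too. Leave any pink look-alike of the socket_5 alone.

How it is judged:
By the outcome, as a careful person would: the job done as asked, in the order asked, and still so for the second after the job is handed in, with the robot touching nothing.
It also fails if it takes over 58 s, if anything falls off the work surface, if the arm or the gripper's body presses on something with over 40 N, if the wrist force passes 120 N, or if a joint passes its speed limit or range.

## Working session

There is one attempt and no reset: what is moved stays moved. The work goes in short steps, Python scripts to look and compute and a tool call to move; the robot and the scene stay as the last step left them, time stands still between calls to the robot, and variables do not carry over. Pictures are saved under pics/ and viewed, and the job is handed in when it is done.

Besides the shell and the picture viewer there is one more tool, called after "Request:" in YAML: its name, and indented under it one key for each argument. drive_tool: Moves the arm, as the interface text tells. Its arguments: {"type":"object","properties":{"plan":{"type":"string"},"grip_force":{"type":"number"}},"required":["plan"]}

```bash
ls; mkdir -p pics
cat > h.py <<'E'
import numpy as np,cv2,json
from workcell import monitor,cams,job,env
def snap(n,name):
    p,d=cams.read_camera(n); c=cams.calibration(n)
    cv2.imwrite(f'pics/{name}.png',p[:,:,::-1]); np.savez(f'pics/{name}.npz',p=p,d=d,**{k:np.array(c[k]) for k in c})
    return p,d,c
def load(name):
    z=np.load(f'pics/{name}.npz'); return z['p'],z['d'],{k:z[k] for k in ('fx','fy','cx','cy','R','t')}
def ray(c,u,v,z):
    "pixel to world on plane z"
    R=np.array(c['R']);t=np.array(c['t']);o=-R.T@t
    d=R.T@np.array([(u-c['cx'])/c['fx'],(v-c['cy'])/c['fy'],1])
    return o+d*(z-o[2])/d[2]
def dep(c,d,u,v):
    R=np.array(c['R']);t=np.array(c['t']);z=float(d[int(v),int(u)])
    return R.T@(np.array([(u-c['cx'])/c['fx']*z,(v-c['cy'])/c['fy']*z,z])-t)
def proj(c,X):
    q=np.array(c['R'])@np.array(X)+np.array(c['t']); return c['fx']*q[0]/q[2]+c['cx'],c['fy']*q[1]/q[2]+c['cy']
E
python3 - <<'E'
from h import *
for n in('top','side'): 
    p,d,c=snap(n,n+'0'); R=np.array(c['R']); print(n,(-R.T@np.array(c['t'])).round(3),R[2].round(2),c['fx'])
s=monitor.get_state(); print(s); print(env.finger_overhang)
E
```

```text
pics
top [ 0.46  -0.007  1.119] [ 0.13  0.02 -0.99] 470.5420935655085
side [0.244 0.459 0.656] [ 0.39 -0.57 -0.73] 484.0206872453079
{'clock': 0.1, 'joint_pos': array([1.07943912e+00, 3.13957097e-01, 4.50820706e-02, 1.30360632e+00,
       1.43219104e-05, 1.43119677e+00]), 'qvel': array([ 0.00085332, -0.00213816,  0.00123614, -0.00040157,  0.00010094,
        0.00018785]), 'tau': array([ 1.47731556e-03, -4.81723380e+01,  2.99244940e+01,  1.27149385e-02,
       -2.16676563e-04,  6.39009698e-06]), 'tcp_pos': array([0.19791746, 0.53941098, 0.25247562]), 'orientation': array([-0.57950786,  0.58003835,  0.40426623, -0.40533315]), 'wrist_force': array([-0.06562652, -0.1277543 , -0.15693361]), 'ft_torque': array([ 0.03191211, -0.02278617, -0.04599458]), 'finger_gap': 0.08563381387155727}
0.022
```

View pics/top0.png

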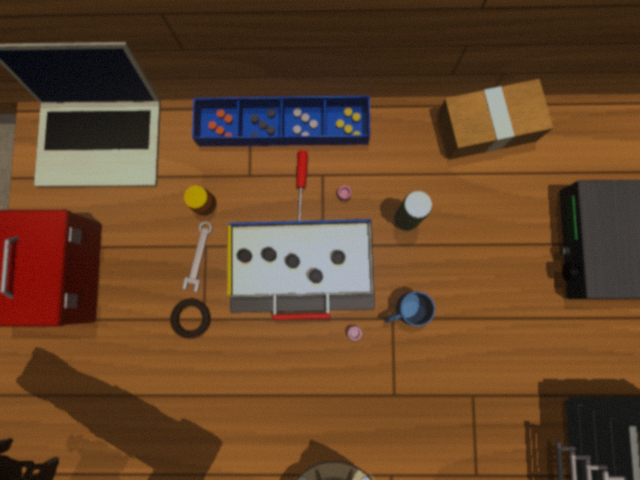

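View pics/side0.png

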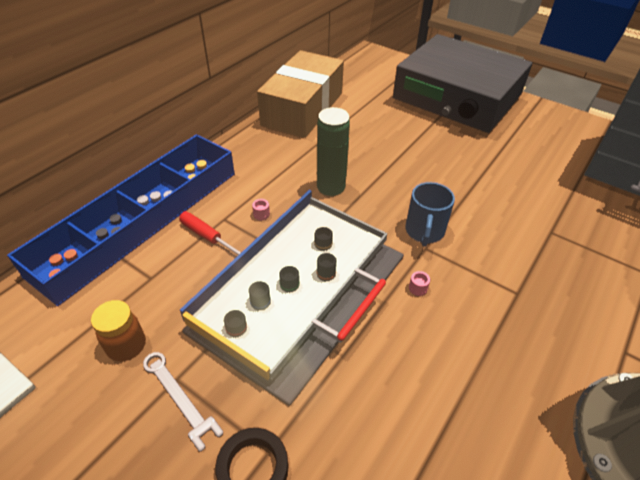

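Run:
```python
from h import *
for n in('top0','side0'):
    p,d,c=load(n); hsv=cv2.cvtColor(p,cv2.COLOR_RGB2HSV)
    H,S,V=[hsv[:,:,i].astype(int) for i in range(3)]
    masks={'red':((H<5)|(H>175))&(S>180)&(V>90),'blue':(H>105)&(H<125)&(S>120)&(V>60),'yel':(H>20)&(H<32)&(S>180)&(V>120)}
    hs={'red':.048,'blue':.060,'yel':.054}
    for k,m in masks.items():
        nn,l,st,ce=cv2.connectedComponentsWithStats(m.astype(np.uint8),connectivity=8)
        for i in range(1,nn):
            if st[i,4]<40: continue
            pts=np.argwhere(l==i)[:,::-1].astype(np.float32)
            r=cv2.minAreaRect(pts); b=cv2.boxPoints(r)
            print(n,k,st[i],ce[i].round(1),'ctr',ray(c,*ce[i],hs[k]).round(4)[:2],[tuple(ray(c,*q,hs[k]).round(3)[:2]) for q in b])
p,d,c=load('top0')
# depth of base, tray floor, table
for u,v in [(250,305),(300,305),(300,317),(300,280),(350,300),(150,330),(300,265),(300,221),(338,257)]:
    print(u,v,dep(c,d,u,v).round(3))
crop=p[200:345,215:445]; cv2.imwrite('pics/c0.png',cv2.resize(crop,None,fx=3.4,fy=3.4,interpolation=cv2.INTER_CUBIC)[:,:,::-1])
p,d,c=load('side0')
crop=p[190:410,175:415]; cv2.imwrite('pics/c1.png',cv2.resize(crop,None,fx=2.7,fy=2.7,interpolation=cv2.INTER_CUBIC)[:,:,::-1])
```

```text
top0 red [296 151  11  36 312] [301.4 168.3] ctr [0.7762 0.0722] [(np.float64(0.734), np.float64(0.087)), (np.float64(0.82), np.float64(0.08)), (np.float64(0.818), np.float64(0.058)), (np.float64(0.732), np.float64(0.065))]
top0 red [   0  210   68  116 6467] [ 33.8 266.3] ctr [0.5489 0.6911] [(np.float64(0.415), np.float64(0.759)), (np.float64(0.682), np.float64(0.782)), (np.float64(0.681), np.float64(0.623)), (np.float64(0.415), np.float64(0.604))]
top0 red [  7 244   5  45  76] [  9.1 266.4] ctr [0.549  0.7493] [(np.float64(0.499), np.float64(0.751)), (np.float64(0.602), np.float64(0.753)), (np.float64(0.601), np.float64(0.747)), (np.float64(0.499), np.float64(0.746))]
top0 red [273 313  57   7 281] [301.4 316. ] ctr [0.4335 0.0709] [(np.float64(0.438), np.float64(0.135)), (np.float64(0.441), np.float64(0.009)), (np.float64(0.429), np.float64(0.009)), (np.float64(0.426), np.float64(0.135))]
top0 blue [ 193   96  177   43 4507] [282.  119.5] ctr [0.8916 0.1174] [(np.float64(0.949), np.float64(0.332)), (np.float64(0.949), np.float64(-0.088)), (np.float64(0.847), np.float64(-0.087)),
[... 1432 characters left out ...]
 150 7875] [108.7 213.9] ctr [0.8966 0.1728] [(np.float64(0.95), np.float64(0.329)), (np.float64(0.949), np.float64(-0.136)), (np.float64(0.796), np.float64(-0.058)), (np.float64(0.833), np.float64(0.353))]
side0 blue [241 191  69  64 129] [275.7 222.3] ctr [0.6482 0.0155] [(np.float64(0.648), np.float64(0.106)), (np.float64(0.652), np.float64(-0.086)), (np.float64(0.648), np.float64(-0.084)), (np.float64(0.645), np.float64(0.106))]
250 305 [0.459 0.194 0.011]
300 305 [0.458 0.077 0.006]
300 317 [0.432 0.074 0.054]
300 280 [0.515 0.076 0.031]
350 300 [ 0.469 -0.04   0.011]
150 330 [ 0.401  0.433 -0.002]
300 265 [ 0.46  -0.007  1.119]
300 221 [0.649 0.074 0.057]
338 257 [ 0.567 -0.012  0.048]
```

View pics/c0.png

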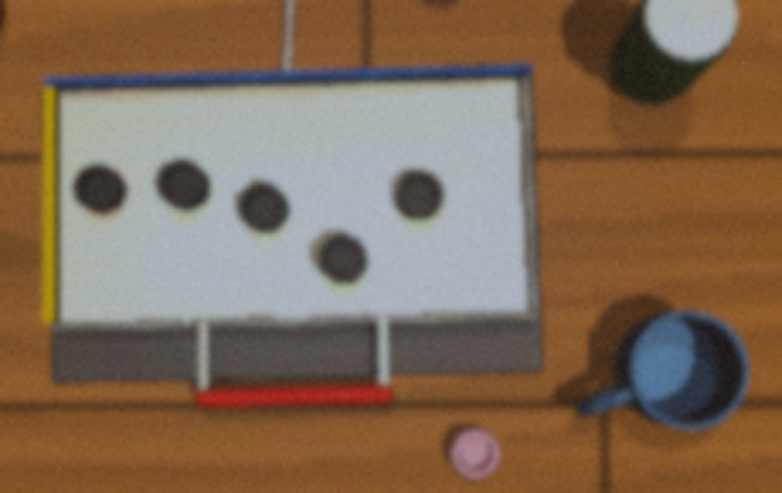

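View pics/c1.png

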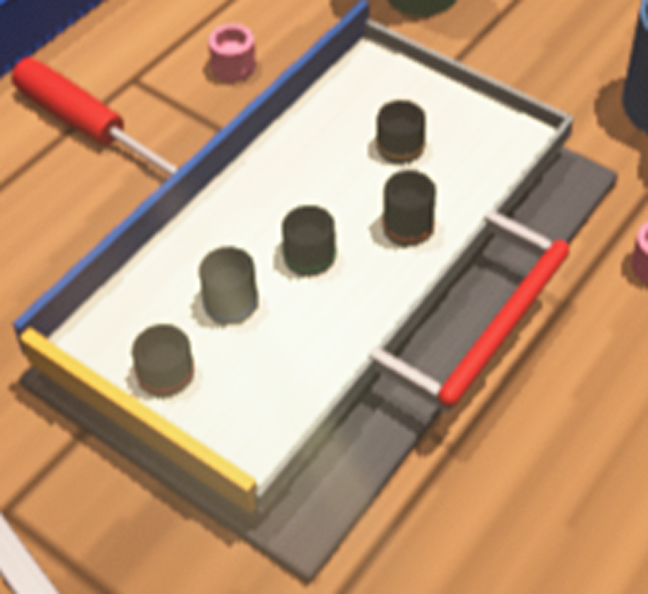

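```bash
cat >> h.py <<'E'
from scipy.spatial.transform import Rotation as Ro
YAW=0.024
ex=np.array([np.cos(YAW),np.sin(YAW),0]);ey=np.array([-np.sin(YAW),np.cos(YAW),0]);ez=np.array([0,0,1.])
HM=np.array([.4338,.0722,0])+.211*ex+np.array([0,0,.028])
RC=HM+.159*ey+np.array([0,0,.004])
def tray(X): # world -> row_corner (flat)
    q=np.asarray(X)-RC; return np.array([q@ex,q@ey,q@ez])
def wor(a): return RC+a[0]*ex+a[1]*ey+a[2]*ez
def tool():
    s=monitor.get_state(); q=s['orientation']; return s,Ro.from_quat([q[1],q[2],q[3],q[0]])
def go(target,Rt=None):
    s,R=tool(); d=R.inv().apply(np.asarray(target)-s['tcp_pos'])*1e3
    print('t',round(s['clock'],2),'tcp',s['tcp_pos'].round(4),'shift tool mm',d.round(1))
    if Rt is not None: print('rot total (tool, deg)',np.degrees((R.inv()*Rt).as_rotvec()).round(2))
E
python3 - <<'E'
from h import *
s,R=tool(); print(R.as_matrix().round(3)); print(RC.round(4),HM.round(4))
# target: z down, x along +-ex
for sg in(1,-1):
    x=sg*ex; z=-ez; y=np.cross(z,x); Rt=Ro.from_matrix(np.c_[x,y,z]); go([.4338,.0722,.15],Rt)
p,d,c=load('top0')
V,U=np.mgrid[200:320,215:385]
R=c['R'];t=c['t']
Z=d[200:320,215:385]
P=np.stack([(U-c['cx'])/c['fx']*Z,(V-c['cy'])/c['fy']*Z,Z],-1)-t
W=P@R  # R.T @ p
dark=(p[200:320,215:385].max(2)<110)
q=W-RC
a=np.stack([q@ex,q@ey,q@ez],-1)
m=dark&(Z>0)&(a[...,0]<-.012)&(a[...,0]>-.15)&(a[...,1]<-.005)&(a[...,1]>-.31)
n,l,st,ce=cv2.connectedComponentsWithStats(m.astype(np.uint8))
for i in range(1,n):
    if st[i,4]>30:
        u,v=ce[i]+[215,200]; h=np.median(a[l==i][:,2]); print((u.round(1),v.round(1)),st[i,4],h.round(3),np.median(a[l==i],0).round(3), tray(ray(c,u,v,.032+.028)).round(3))
E
```

```text
[[ 0.345 -0.001 -0.939]
 [ 0.939 -0.001  0.345]
 [-0.002 -1.     0.   ]]
[0.6409 0.2362 0.032 ] [0.6447 0.0773 0.028 ]
t 0.1 tcp [0.1979 0.5394 0.2525] shift tool mm [-357.2  103.  -382.4]
rot total (tool, deg) [-78.1   53.24  53.1 ]
t 0.1 tcp [0.1979 0.5394 0.2525] shift tool mm [-357.2  103.  -382.4]
rot total (tool, deg) [-57.81 -84.8  -84.88]
(np.float64(268.4), np.float64(253.8)) 174 0.027 [-0.069 -0.089  0.027] [-0.069 -0.089  0.028]
(np.float64(243.9), np.float64(255.2)) 166 0.02 [-0.069 -0.031  0.02 ] [-0.071 -0.033  0.028]
(np.float64(337.4), np.float64(256.7)) 161 0.018 [-0.08  -0.245  0.018] [-0.081 -0.245  0.028]
(np.float64(291.8), np.float64(260.5)) 160 0.025 [-0.086 -0.141  0.025] [-0.086 -0.142  0.028]
(np.float64(314.9), np.float64(275.5)) 162 0.029 [-0.122 -0.193  0.029] [-0.122 -0.193  0.028]
```

```bash
cat >> h.py <<'E'
def Rdown(yaw): # jaw x axis at world yaw, y down
    x=np.array([np.cos(yaw),np.sin(yaw),0]);y=-ez; return Ro.from_matrix(np.c_[x,y,np.cross(x,y)])
def rows(target,Rt,n,g):
    s,R=tool(); p=s['tcp_pos']; rv=(R.inv()*Rt).as_rotvec()
    st=Ro.from_rotvec(rv/n); dp=(np.asarray(target)-p)/n; out=[]
    for i in range(n):
        d=R.inv().apply(dp)*1e3; r=np.degrees(rv/n)
        out.append(' '.join([str(g)]+['%.1f'%v for v in list(d)+list(r)])); R=R*st
    print('t',round(s['clock'],2),'tcp',p.round(4)); print('; '.join(out))
E
python3 - <<'E'
from h import *
rows([.434,.072,.15],Rdown(YAW),10,0)
E
```

```text
t 0.1 tcp [0.1979 0.5394 0.2525]
0 -35.7 10.3 -38.3 0.0 6.8 -0.0; 0 -30.9 10.3 -42.3 0.0 6.8 -0.0; 0 -25.7 10.3 -45.6 0.0 6.8 -0.0; 0 -20.0 10.3 -48.4 0.0 6.8 -0.0; 0 -14.1 10.3 -50.4 0.0 6.8 -0.0; 0 -8.0 10.3 -51.7 0.0 6.8 -0.0; 0 -1.8 10.3 -52.3 0.0 6.8 -0.0; 0 4.5 10.3 -52.2 0.0 6.8 -0.0; 0 10.6 10.2 -51.3 0.0 6.8 -0.0; 0 16.7 10.2 -49.6 0.0 6.8 -0.0
```

Request:
drive_tool:
  plan: "0 -36 10 -38 0 7 0; 0 -31 10 -42 0 7 0; 0 -26 10 -46 0 7 0; 0 -20 10 -48 0 7 0; 0 -14 10 -50 0 7 0; 0 -8 10 -52 0 7 0; 0 -2 10 -52 0 7 0"
  grip_force: 40

```text
clock: 0.98
tcp_pos: [0.3587, 0.2029, 0.1785]
orientation: [-0.696, 0.697, 0.121, -0.121]
wrist_force: [1.1, -0.3, 0.2]
finger_gap: 0.0429
```

Run:
```python
from h import *
rows([.434,.072,.13],Rdown(YAW),4,-.05)
print(tool()[0]['finger_gap'])
```

```text
t 0.97 tcp [0.3587 0.2029 0.1785]
-0.05 6.7 12.2 -37.1 0.0 4.6 -0.0; -0.05 9.6 12.2 -36.5 0.0 4.6 -0.0; -0.05 12.5 12.2 -35.6 0.0 4.6 -0.0; -0.05 15.3 12.1 -34.5 0.0 4.6 -0.0
0.04290316324780461
```

Request:
drive_tool:
  plan: "-0.05 7 12 -37 0 4.6 0; -0.05 10 12 -36.5 0 4.6 0; -0.05 12.5 12 -35.5 0 4.6 0; -0.05 15 12 -34.5 0 4.6 0; -0.05 0 0 0 0 0 0"

```text
clock: 1.6
tcp_pos: [0.4349, 0.0641, 0.1277]
orientation: [-0.706, 0.708, 0.001, -0.003]
wrist_force: [-0.8, -0.1, 0.4]
finger_gap: 0.0405
```

Run:
```python
from h import *
rows([.434,.072,.051],Rdown(YAW),3,-.05)
print(tool()[0]['finger_gap'])
snap('wrist','w1'); p,d,c=snap('top','top1')
R=np.array(c['R']);
```

```text
t 1.6 tcp [0.4349 0.0641 0.1277]
-0.05 -0.2 25.6 2.7 0.0 -0.4 -0.1; -0.05 -0.2 25.6 2.7 0.0 -0.4 -0.1; -0.05 -0.2 25.6 2.7 0.0 -0.4 -0.1
0.040468362606812046
```

View pics/w1.png

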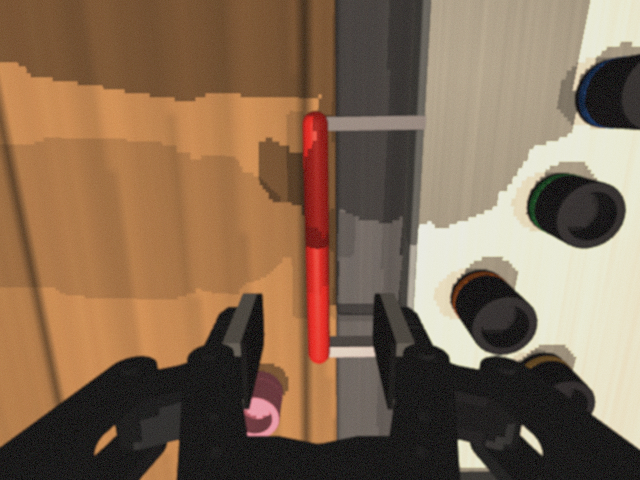

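View pics/top1.png

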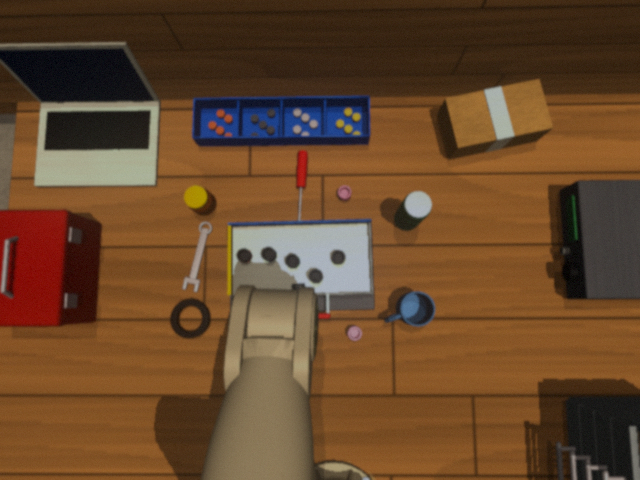

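Request:
drive_tool:
  plan: "-0.05 -0.5 26 3 0 0 0; -0.05 -0.5 26 3 0 0 0; -0.05 -0.5 24 2 0 0 0; -0.05 0 0 0 0 0 0"

```text
clock: 2.2
tcp_pos: [0.4308, 0.078, 0.0525]
orientation: [-0.707, 0.707, 0.006, -0.007]
wrist_force: [-1.0, -1.0, -0.1]
finger_gap: 0.0406
```

Run:
```python
from h import *
go([.434,.072,.051],Rdown(YAW))
snap('side','s2')
```

```text
t 2.2 tcp [0.4308 0.078  0.0525] shift tool mm [ 3.1  1.5 -6.1]
rot total (tool, deg) [ 0.01 -0.38 -0.05]
```

View pics/s2.png

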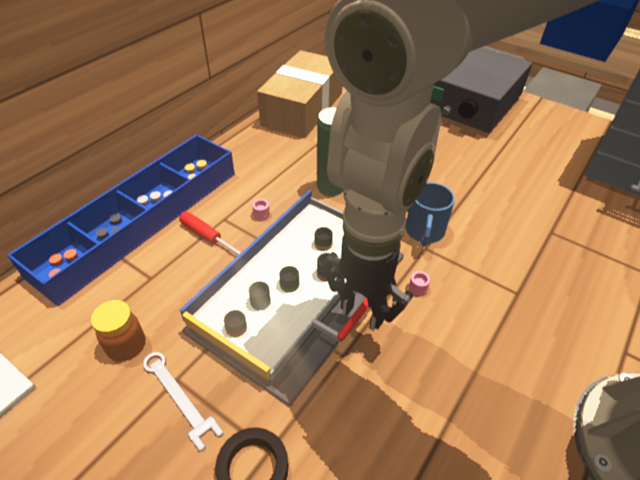

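Request:
drive_tool:
  plan: "-0.05 3 1.5 0 0 0 0; -1 0 0 0 0 0 0; -1 0 0 0 0 0 0; -1 0 0 0 0 0 0; -1 0 0 0 0 0 0"
  grip_force: 30

```text
clock: 2.88
tcp_pos: [0.4339, 0.0787, 0.0544]
orientation: [-0.707, 0.707, 0.007, -0.007]
wrist_force: [1.0, 0.4, -4.5]
finger_gap: 0.0106
```

Run:
```python
from h import *
s,R=tool(); print(s['tcp_pos'].round(4),s['wrist_force'].round(2),s['ft_torque'].round(2),s['finger_gap'])
# bar arc, relative to flat, in tool axes (x=ex,y=down)
for th in np.arange(0,.56,.05):
    x=-.211*np.cos(th)+.020*np.sin(th); z=.211*np.sin(th)+.020*np.cos(th)
    print(th.round(2),'dx',round((x+.211)*1e3,1),'dz',round((z-.02)*1e3,1))
```

```text
[0.4339 0.0787 0.0544] [ 0.98  0.41 -4.53] [ 0.08 -0.01  0.07] 0.010583119767040194
0.0 dx 0.0 dz 0.0
0.05 dx 1.3 dz 10.5
0.1 dx 3.1 dz 21.0
0.15 dx 5.4 dz 31.3
0.2 dx 8.2 dz 41.5
0.25 dx 11.5 dz 51.6
0.3 dx 15.3 dz 61.5
0.35 dx 19.7 dz 71.1
0.4 dx 24.4 dz 80.6
0.45 dx 29.7 dz 89.8
0.5 dx 35.4 dz 98.7
0.55 dx 41.6 dz 107.3
```

Request:
drive_tool:
  plan: "-1 0.5 -4 0 0 0 0; -1 0.6 -5 0 0 0 0; -1 0.7 -5 0 0 0 0; -1 0.8 -5 0 0 0 0; -1 1 -5 0 0 0 0; -1 1.2 -5 0 0 0 0; -1 1.3 -5 0 0 0 0; -1 1.3 -4 0 0 0 0"

```text
clock: 3.88
tcp_pos: [0.4413, 0.0788, 0.0942]
orientation: [0.707, -0.707, -0.006, 0.007]
wrist_force: [0.9, 0.3, -6.6]
finger_gap: 0.0105
```

```bash
cat >> h.py <<'E'
TC0=np.array([.4338,.0787,.051])
def tilt():
    s,R=tool(); g=s['tcp_pos']+R.apply([0,.003,0])
    q=g-HM; a,z=-(q@ex),q[2]
    th=np.arctan2(z,a)-np.arctan2(.020,.211)
    return s,th,np.hypot(a,z)
def stat(name=None,cam='side'):
    s,th,r=tilt(); 
    print('t %.2f tilt %.4f r %.1f (212) gap %.1f F %s T %s'%(s['clock'],th,r*1e3,s['finger_gap']*1e3,s['wrist_force'].round(1),s['ft_torque'].round(2)),s['tcp_pos'].round(4))
    if name: return snap(cam,name)
E
python3 - <<'E'
from h import *
stat('s3');
E
```

```text
t 3.88 tilt 0.2069 r 213.0 (212) gap 10.5 F [ 0.9  0.3 -6.6] T [0.06 0.19 0.05] [0.4413 0.0788 0.0942]
```

View pics/s3.png

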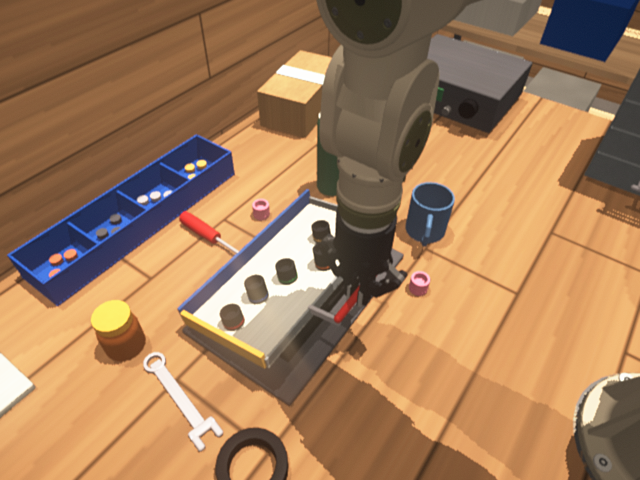

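```bash
cat >> h.py <<'E'
LANES=[('1red',-.031),('4blu',-.089),('3grn',-.141),('2org',-.193),('5brs',-.245)]
def world(c,d):
    V,U=np.mgrid[0:480,0:640]
    P=np.stack([(U-c['cx'])/c['fx']*d,(V-c['cy'])/c['fy']*d,d],-1)-np.array(c['t'])
    return P@np.array(c['R'])
def track(p,d,c,th,half=.024):
    W=world(c,d)-HM; a=np.stack([W@ex,W@ey,W@ez],-1)
    fl=(p.min(2)>130)&(d>0)&(abs(a[...,1])<.15)&(a[...,0]<-.01)&(a[...,0]>-.155)&(a[...,2]>-.01)&(a[...,2]<.12)
    q=a[fl]; A=np.c_[q[:,0],q[:,1],np.ones(len(q))]; w=np.ones(len(q),bool)
    for _ in range(3):
        k,*_=np.linalg.lstsq(A[w],q[w,2],rcond=None); w=abs(A@k-q[:,2])<.004
    tf=np.arctan(-k[0]); th=tf if th is None else th
    C,S=np.cos(th),np.sin(th)
    x=C*a[...,0]-S*a[...,2]; z=S*a[...,0]+C*a[...,2]-.004; y=a[...,1]-.159
    m=(p.max(2)<110)&(d>0)&(z>.010)&(z<.042)&(x>-.158)&(x<-.001)&(y<-.004)&(y>-.31)
    o={}
    for n,y0 in LANES:
        s=m&(abs(y-y0)<half)
        o[n]=(s.sum(),)+tuple((np.r_[np.median(x[s]),np.median(y[s])]*1e3).round(1)) if s.sum()>8 else None
    return tf,o
def look(name,cam='side'):
    p,d,c=stat(name,cam); s,th,r=tilt()
    tf,o=track(p,d,c,None); print(cam,'floor tilt %.3f'%tf,' '.join(f'{k}:{v[0]}:{v[1]}:{v[2]}' if v else f'{k}:-' for k,v in o.items()))
E
python3 - <<'E'
from h import *
for n in('side0','top0','s2','s3','top1'):
    p,d,c=load(n); print(n,track(p,d,c,None))
look('t4','top')
E
```

```text
side0 (np.float64(-0.00012165112987689328), {'1red': (np.int64(336), np.float64(-69.3), np.float64(-30.0)), '4blu': (np.int64(209), np.float64(-69.3), np.float64(-92.6)), '3grn': (np.int64(375), np.float64(-86.9), np.float64(-139.2)), '2org': (np.int64(401), np.float64(-123.4), np.float64(-189.5)), '5brs': (np.int64(315), np.float64(-80.4), np.float64(-244.1))})
top0 (np.float64(-0.0012792168755416716), {'1red': (np.int64(157), np.float64(-69.2), np.float64(-31.0)), '4blu': (np.int64(176), np.float64(-68.9), np.float64(-89.3)), '3grn': (np.int64(166), np.float64(-85.5), np.float64(-141.4)), '2org': (np.int64(175), np.float64(-120.4), np.float64(-194.0)), '5brs': (np.int64(177), np.float64(-77.7), np.float64(-246.7))})
s2 (np.float64(0.00016720339147572645), {'1red': None, '4blu': (np.int64(66), np.float64(-72.1), np.float64(-98.1)), '3grn': (np.int64(358), np.float64(-87.5), np.float64(-138.4)), '2org': (np.int64(148), np.float64(-115.7), np.float64(-180.8)), '5brs': (np.int64(301), np.float64(-80.7), np.float64(-243.3))})
s3 (np.float64(0.18800923191710397), {'1red': (np.int64(102),
[... 195 characters left out ...]
loat64(-122.2), np.float64(-180.8)), '5brs': (np.int64(297), np.float64(-80.5), np.float64(-242.5))})
top1 (np.float64(-0.0007352624500207768), {'1red': (np.int64(169), np.float64(-69.3), np.float64(-30.6)), '4blu': (np.int64(179), np.float64(-69.3), np.float64(-89.2)), '3grn': (np.int64(174), np.float64(-84.9), np.float64(-141.5)), '2org': (np.int64(175), np.float64(-120.4), np.float64(-193.6)), '5brs': (np.int64(172), np.float64(-78.4), np.float64(-246.8))})
t 3.92 tilt 0.2088 r 213.0 (212) gap 10.9 F [-1.1  0.5 -5.5] T [ 0.11  0.32 -0.  ] [0.4414 0.0788 0.0946]
top floor tilt 0.189 1red:188:-68.3:-30.9 4blu:212:-69.5:-89.0 3grn:210:-84.2:-141.9 2org:219:-121.0:-194.3 5brs:204:-78.2:-246.8
```

View pics/t4.png

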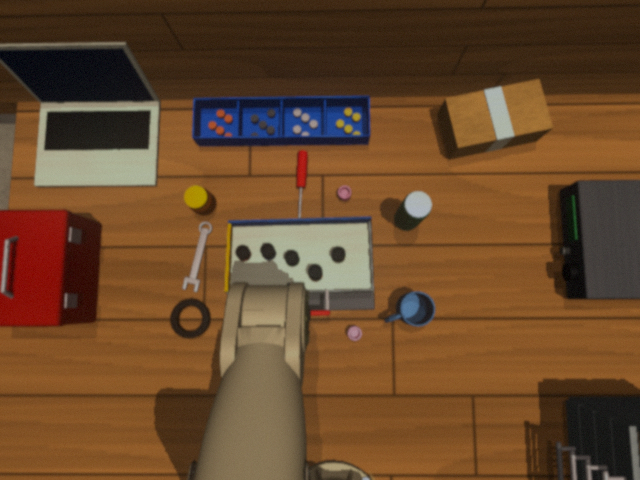

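Request:
drive_tool:
  plan: "-1 1 -3 0 0 0 0; -1 1.2 -3 0 0 0 0; -1 1.2 -3 0 0 0 0; -1 0.5 -1 0 0 0 0"

```text
clock: 4.47
tcp_pos: [0.4444, 0.0789, 0.1043]
orientation: [0.707, -0.707, -0.005, 0.008]
wrist_force: [-0.8, 0.2, -6.4]
finger_gap: 0.0109
```

```bash
python3 -c "
from h import *
look('t5','top')"
```

```text
t 4.47 tilt 0.2564 r 213.3 (212) gap 10.9 F [-0.8  0.2 -6.4] T [ 0.01  0.36 -0.02] [0.4444 0.0789 0.1043]
top floor tilt 0.236 1red:190:-68.6:-31.0 4blu:227:-68.6:-89.3 3grn:222:-84.2:-142.1 2org:233:-120.7:-194.0 5brs:211:-78.1:-246.8
```

Request:
drive_tool:
  plan: "-1 0.6 -1.4 0 0 0 0; -1 0.6 -1.4 0 0 0 0; -1 0.6 -1.4 0 0 0 0"

```text
clock: 4.9
tcp_pos: [0.4459, 0.0789, 0.1086]
orientation: [0.707, -0.707, -0.005, 0.008]
wrist_force: [-0.3, 0.2, -5.9]
finger_gap: 0.0109
```

```bash
python3 -c "
from h import *
look('t6','top')"
```

```text
t 4.90 tilt 0.2776 r 213.4 (212) gap 10.9 F [-0.3  0.2 -5.9] T [ 0.02  0.42 -0.04] [0.4459 0.0789 0.1086]
top floor tilt 0.258 1red:200:-68.2:-31.0 4blu:216:-68.9:-89.0 3grn:228:-83.9:-141.6 2org:242:-120.8:-194.9 5brs:231:-76.8:-246.7
```

Request:
drive_tool:
  plan: "-1 0.6 -1.4 0 0 0 0; -1 0.6 -1.4 0 0 0 0; -1 0.6 -1.4 0 0 0 0"

```text
clock: 5.32
tcp_pos: [0.4475, 0.0789, 0.113]
orientation: [0.707, -0.707, -0.005, 0.008]
wrist_force: [-1.4, 0.1, -5.1]
finger_gap: 0.0106
```

```bash
python3 -c "
from h import *
look('t7','top')"
```

```text
t 5.33 tilt 0.2996 r 213.5 (212) gap 10.6 F [-1.4  0.1 -5.1] T [ 0.05  0.5  -0.02] [0.4475 0.0789 0.113 ]
top floor tilt 0.279 1red:193:-69.1:-30.4 4blu:225:-69.0:-88.6 3grn:228:-84.2:-142.0 2org:232:-121.3:-195.2 5brs:218:-77.9:-246.8
```

Request:
drive_tool:
  plan: "-1 0.8 -1.4 0 0 0 0; -1 0.8 -1.4 0 0 0 0; -1 0.8 -1.4 0 0 0 0"

```text
clock: 5.75
tcp_pos: [0.4492, 0.079, 0.1174]
orientation: [0.707, -0.707, -0.004, 0.009]
wrist_force: [-2.3, 1.2, -4.4]
finger_gap: 0.0107
```

```bash
python3 -c "
from h import *
look('t8','top')"
```

```text
t 5.75 tilt 0.3217 r 213.7 (212) gap 10.7 F [-2.3  1.2 -4.4] T [ 0.04  0.69 -0.04] [0.4492 0.079  0.1174]
top floor tilt 0.301 1red:193:-68.3:-31.0 4blu:228:-68.8:-88.3 3grn:213:-84.7:-141.7 2org:245:-120.5:-194.3 5brs:228:-77.7:-246.8
```

Request:
drive_tool:
  plan: "-1 0.6 -1.4 0 0 0 1; -1 0.6 -1.4 0 0 0 1; -1 0.6 -1.4 0 0 0 1"

```text
clock: 6.18
tcp_pos: [0.4519, 0.079, 0.1223]
orientation: [-0.707, 0.707, -0.015, -0.028]
wrist_force: [-2.8, 0.7, -4.7]
finger_gap: 0.0106
```

```bash
python3 -c "
from h import *
look('t9','top')"
```

```text
t 6.17 tilt 0.3477 r 213.5 (212) gap 10.6 F [-2.8  0.7 -4.7] T [ 0.04  0.46 -0.03] [0.4519 0.079  0.1223]
top floor tilt 0.325 1red:160:-66.6:-32.3 4blu:229:-69.1:-88.4 3grn:106:-76.2:-140.0 2org:252:-120.2:-194.1 5brs:230:-76.8:-246.9
```

```bash
python3 -c "
from h import *
p=cv2.imread('pics/t9.png')[200:330,215:385]; cv2.imwrite('pics/c9.png',cv2.resize(p,None,fx=4,fy=4,interpolation=2))"
```

```text
(no output)
```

View pics/c9.png

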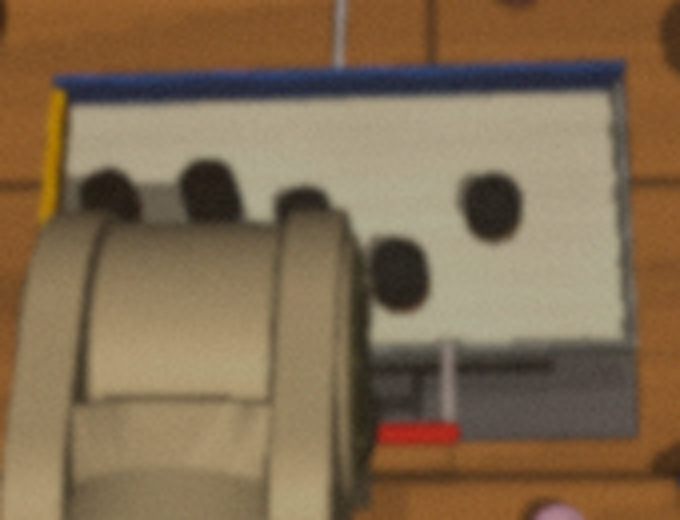

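Request:
drive_tool:
  plan: "-1 0.5 -1.3 0 0 0 0; -1 0.5 -1.3 0 0 0 0; -1 0.5 -1.3 0 0 0 0"

```text
clock: 6.6
tcp_pos: [0.4536, 0.0791, 0.1261]
orientation: [-0.707, 0.707, -0.016, -0.029]
wrist_force: [-2.9, -0.5, -4.2]
finger_gap: 0.0108
```

```bash
python3 -c "
from h import *
look('t10','top')"
```

```text
t 6.60 tilt 0.3668 r 213.6 (212) gap 10.8 F [-2.9 -0.5 -4.2] T [ 0.04  0.54 -0.  ] [0.4536 0.0791 0.1261]
top floor tilt 0.344 1red:144:-62.6:-32.8 4blu:196:-66.8:-88.6 3grn:71:-74.2:-140.1 2org:256:-120.5:-194.0 5brs:226:-78.0:-247.1
```

```bash
python3 -c "
from h import *
p=cv2.imread('pics/t10.png')[200:330,215:385]; cv2.imwrite('pics/c10.png',cv2.resize(p,None,fx=4,fy=4,interpolation=2))"
```

```text
(no output)
```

View pics/c10.png

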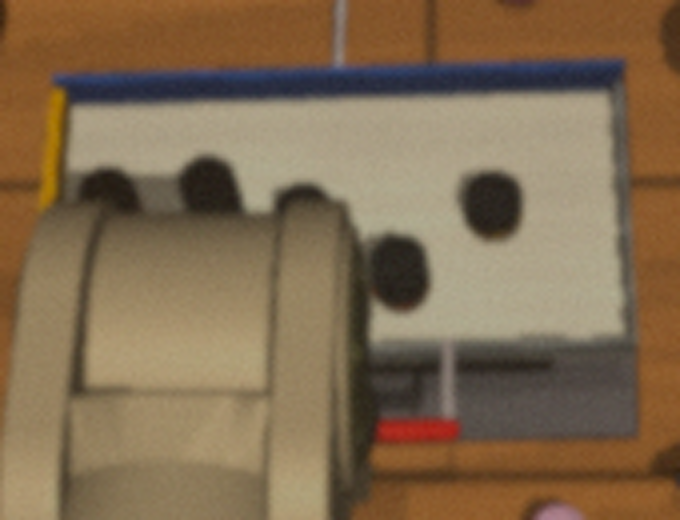

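```bash
sed -i 's|np.r_\[np.median(x\[s\]),|np.r_[np.percentile(x[s],96),|' h.py; python3 -c "
from h import *
for n in ('top0','t4','t8','t9','t10'):
    p,d,c=load(n); tf,o=track(p,d,c,None); print(n,round(tf,3),{k:float(v[1]) for k,v in o.items()})"
```

```text
top0 -0.001 {'1red': -56.5, '4blu': -54.5, '3grn': -1.3, '2org': -1.3, '5brs': -1.1}
t4 0.189 {'1red': -1.3, '4blu': -1.4, '3grn': -1.3, '2org': -1.4, '5brs': -1.2}
t8 0.301 {'1red': -1.7, '4blu': -1.3, '3grn': -1.3, '2org': -1.4, '5brs': -1.3}
t9 0.325 {'1red': -1.5, '4blu': -1.3, '3grn': -1.2, '2org': -1.3, '5brs': -1.2}
t10 0.344 {'1red': -1.1, '4blu': -1.5, '3grn': -1.0, '2org': -1.3, '5brs': -1.4}
```

Request:
drive_tool:
  plan: "-1 0.5 -1.3 0 0 0 -1; -1 0.5 -1.3 0 0 0 -0.5; -1 0.5 -1.3 0 0 0 -0.5"

```text
clock: 7.02
tcp_pos: [0.4551, 0.0791, 0.1302]
orientation: [0.707, -0.707, 0.002, 0.016]
wrist_force: [-2.1, 0.3, -4.4]
finger_gap: 0.011
```

```bash
python3 -c "
from h import *
look('t11','top')"
```

```text
t 7.03 tilt 0.3873 r 214.0 (212) gap 11.0 F [-2.1  0.3 -4.4] T [-0.01  0.6   0.01] [0.4551 0.0791 0.1302]
top floor tilt 0.366 1red:214:-1.2:-31.1 4blu:242:-1.4:-89.5 3grn:218:-1.4:-141.8 2org:256:-1.3:-194.0 5brs:238:-1.2:-247.0
```

```bash
sed -i 's|m=(p.max(2)<110)&|m=(p.max(2)<100)\&(p[...,2].astype(int)-p[...,0]<25)\&|; s|(x<-.001)|(x<-.004)|; s|np.percentile(x\[s\],96)|np.percentile(x[s],92)|' h.py; python3 -c "
from h import *
for n in ('top0','t4','t8','t9','t10','t11'):
    p,d,c=load(n); tf,o=track(p,d,c,None); print(n,round(tf,3),{k:float(v[1]) for k,v in o.items()})"
```

```text
top0 -0.001 {'1red': -58.9, '4blu': -58.6, '3grn': -75.3, '2org': -110.8, '5brs': -69.9}
t4 0.189 {'1red': -58.7, '4blu': -59.0, '3grn': -75.4, '2org': -111.3, '5brs': -69.5}
t8 0.301 {'1red': -58.6, '4blu': -58.9, '3grn': -74.9, '2org': -111.3, '5brs': -69.5}
t9 0.325 {'1red': -59.3, '4blu': -58.9, '3grn': -73.2, '2org': -111.2, '5brs': -69.4}
t10 0.344 {'1red': -58.2, '4blu': -57.7, '3grn': -72.2, '2org': -111.1, '5brs': -69.1}
t11 0.366 {'1red': -59.1, '4blu': -58.7, '3grn': -75.0, '2org': -111.1, '5brs': -69.5}
```

Request:
drive_tool:
  plan: "-1 0.7 -1.3 0 0 0 0; -1 0.7 -1.3 0 0 0 0"

```text
clock: 7.32
tcp_pos: [0.4566, 0.0791, 0.1333]
orientation: [0.707, -0.707, 0.002, 0.015]
wrist_force: [-2.6, -0.1, -4.9]
finger_gap: 0.0108
```

```bash
python3 -c "
from h import *
look('t12','top')"
```

```text
t 7.33 tilt 0.4035 r 214.1 (212) gap 10.8 F [-2.6 -0.1 -4.9] T [-0.    0.65  0.01] [0.4566 0.0791 0.1333]
top floor tilt 0.383 1red:185:-58.7:-30.6 4blu:204:-58.8:-88.7 3grn:183:-74.7:-142.1 2org:212:-111.6:-193.7 5brs:186:-69.4:-246.7
```

Request:
drive_tool:
  plan: "-1 0.6 -1.1 0 0 0 0; -1 0.6 -1.1 0 0 0 0"

```text
clock: 7.62
tcp_pos: [0.4578, 0.0791, 0.1355]
orientation: [0.707, -0.707, 0.002, 0.016]
wrist_force: [-2.3, -0.4, -5.7]
finger_gap: 0.0111
```

```bash
python3 -c "
from h import *
look('t13','top')"
```

```text
t 7.62 tilt 0.4150 r 214.2 (212) gap 11.1 F [-2.3 -0.4 -5.7] T [0.03 0.72 0.03] [0.4578 0.0791 0.1355]
top floor tilt 0.392 1red:182:-58.6:-30.3 4blu:203:-58.5:-88.3 3grn:173:-75.3:-142.1 2org:221:-111.1:-194.0 5brs:186:-69.9:-246.7
```

Request:
drive_tool:
  plan: "-1 0.6 -1.1 0 0 0 0; -1 0.6 -1.1 0 0 0 0"

```text
clock: 7.92
tcp_pos: [0.4589, 0.0792, 0.1378]
orientation: [0.707, -0.707, 0.003, 0.016]
wrist_force: [-3.2, -0.6, -3.7]
finger_gap: 0.011
```

```bash
python3 -c "
from h import *
look('t14','top')"
```

```text
t 7.92 tilt 0.4273 r 214.3 (212) gap 11.0 F [-3.2 -0.6 -3.7] T [0.01 0.66 0.08] [0.4589 0.0792 0.1378]
top floor tilt 0.404 1red:180:-59.2:-30.4 4blu:204:-58.5:-88.7 3grn:156:-74.9:-141.9 2org:217:-111.5:-194.0 5brs:183:-69.5:-246.6
```

Request:
drive_tool:
  plan: "-1 0.6 -1.1 0 0 0 0; -1 0.6 -1.1 0 0 0 0"

```text
clock: 8.22
tcp_pos: [0.4603, 0.0792, 0.1402]
orientation: [0.707, -0.707, 0.003, 0.016]
wrist_force: [-3.3, 1.1, -5.7]
finger_gap: 0.0108
```

```bash
python3 -c "
from h import *
look('t15','top')"
```

```text
t 8.22 tilt 0.4401 r 214.4 (212) gap 10.8 F [-3.3  1.1 -5.7] T [ 0.06  0.79 -0.02] [0.4603 0.0792 0.1402]
top floor tilt 0.417 1red:188:-58.4:-30.4 4blu:207:-58.2:-88.4 3grn:147:-73.7:-141.8 2org:221:-108.6:-193.8 5brs:185:-69.2:-246.8
```

Request:
drive_tool:
  plan: "-1 0 0 0 0 0 0"

```text
clock: 8.4
tcp_pos: [0.4604, 0.0792, 0.1404]
orientation: [0.707, -0.707, 0.003, 0.016]
wrist_force: [-3.4, 0.5, -3.3]
finger_gap: 0.0103
```

```bash
python3 -c "
from h import *
look('t16','top')"
```

```text
t 8.40 tilt 0.4410 r 214.4 (212) gap 10.3 F [-3.4  0.5 -3.3] T [0.01 0.76 0.02] [0.4604 0.0792 0.1404]
top floor tilt 0.418 1red:184:-56.1:-30.3 4blu:207:-55.8:-88.6 3grn:161:-71.9:-141.6 2org:217:-100.6:-194.4 5brs:185:-67.0:-246.7
```

Request:
drive_tool:
  plan: "-1 -0.9 1.8 0 0 0 0"

```text
clock: 8.57
tcp_pos: [0.4594, 0.0792, 0.1386]
orientation: [0.707, -0.707, 0.003, 0.016]
wrist_force: [-2.9, -0.3, -4.0]
finger_gap: 0.0108
```

```bash
python3 -c "
from h import *
look('t17','top')"
```

```text
t 8.57 tilt 0.4317 r 214.3 (212) gap 10.8 F [-2.9 -0.3 -4. ] T [0.05 0.86 0.03] [0.4594 0.0792 0.1386]
top floor tilt 0.408 1red:181:-47.0:-30.9 4blu:206:-47.5:-88.3 3grn:189:-63.4:-142.0 2org:211:-86.8:-194.2 5brs:188:-57.4:-247.0
```

Request:
drive_tool:
  plan: "-1 -2.6 5.4 0 0 0 0"

```text
clock: 8.75
tcp_pos: [0.4565, 0.0791, 0.1331]
orientation: [-0.707, 0.707, -0.002, -0.016]
wrist_force: [-3.6, -0.0, -1.7]
finger_gap: 0.0107
```

```bash
python3 -c "
from h import *
look('t18','top')"
```

```text
t 8.75 tilt 0.4027 r 214.1 (212) gap 10.7 F [-3.6 -0.  -1.7] T [ 0.01  0.78 -0.02] [0.4565 0.0791 0.1331]
top floor tilt 0.377 1red:171:-35.9:-31.3 4blu:200:-35.3:-88.5 3grn:192:-51.3:-141.8 2org:212:-69.7:-194.1 5brs:180:-46.2:-247.2
```

Request:
drive_tool:
  plan: "-1 -0.5 1 0 0 0 0"

```text
clock: 8.93
tcp_pos: [0.4556, 0.0791, 0.1313]
orientation: [-0.707, 0.707, -0.003, -0.016]
wrist_force: [-2.9, 0.3, -2.8]
finger_gap: 0.0107
```

```bash
python3 -c "
from h import *
look('t19','top')"
```

```text
t 8.93 tilt 0.3929 r 214.1 (212) gap 10.7 F [-2.9  0.3 -2.8] T [0.   0.67 0.01] [0.4556 0.0791 0.1313]
top floor tilt 0.371 1red:173:-31.0:-31.6 4blu:197:-30.1:-89.1 3grn:188:-46.1:-141.7 2org:206:-59.4:-194.4 5brs:180:-41.3:-246.0
```

Request:
drive_tool:
  plan: "-1 1.6 -3.2 0 0 0 0"

```text
clock: 9.1
tcp_pos: [0.4571, 0.0791, 0.1343]
orientation: [-0.707, 0.707, -0.003, -0.016]
wrist_force: [-2.8, 0.0, -2.4]
finger_gap: 0.0107
```

```bash
python3 -c "
from h import *
look('t20','top')"
```

```text
t 9.10 tilt 0.4086 r 214.2 (212) gap 10.7 F [-2.8  0.  -2.4] T [0.06 0.76 0.06] [0.4571 0.0791 0.1343]
top floor tilt 0.386 1red:171:-31.3:-31.4 4blu:194:-30.2:-88.7 3grn:190:-46.6:-141.8 2org:205:-58.0:-194.3 5brs:183:-41.1:-246.0
```

Request:
drive_tool:
  plan: "-1 1.3 -2.4 0 0 0 0; -1 0.9 -1.6 0 0 0 0"

```text
clock: 9.4
tcp_pos: [0.4596, 0.0792, 0.139]
orientation: [-0.707, 0.707, -0.003, -0.016]
wrist_force: [-3.5, 0.3, -3.4]
finger_gap: 0.0105
```

```bash
python3 -c "
from h import *
look('t21','top')"
```

```text
t 9.40 tilt 0.4337 r 214.3 (212) gap 10.5 F [-3.5  0.3 -3.4] T [-0.02  0.96  0.07] [0.4596 0.0792 0.139 ]
top floor tilt 0.409 1red:169:-30.2:-30.8 4blu:199:-30.2:-89.4 3grn:192:-46.5:-141.8 2org:210:-58.1:-194.1 5brs:183:-41.2:-247.3
```

Request:
drive_tool:
  plan: "-1 0.5 -1 0 0 0 0"

```text
clock: 9.57
tcp_pos: [0.4602, 0.0792, 0.1401]
orientation: [-0.707, 0.707, -0.003, -0.016]
wrist_force: [-3.9, 0.2, -2.8]
finger_gap: 0.0106
```

```bash
python3 -c "
from h import *
look('t22','top')"
```

```text
t 9.57 tilt 0.4397 r 214.3 (212) gap 10.6 F [-3.9  0.2 -2.8] T [0.04 0.82 0.01] [0.4602 0.0792 0.1401]
top floor tilt 0.416 1red:174:-28.9:-31.2 4blu:209:-28.1:-89.4 3grn:192:-44.9:-141.8 2org:208:-56.5:-194.3 5brs:181:-39.1:-247.4
```

Request:
drive_tool:
  plan: "-1 -1.6 3.2 0 0 0 0"

```text
clock: 9.75
tcp_pos: [0.4586, 0.0792, 0.1372]
orientation: [-0.707, 0.707, -0.003, -0.016]
wrist_force: [-4.6, 0.2, -1.5]
finger_gap: 0.0106
```

```bash
python3 -c "
from h import *
look('t23','top')"
```

```text
t 9.75 tilt 0.4239 r 214.3 (212) gap 10.6 F [-4.6  0.2 -1.5] T [ 0.04  0.92 -0.03] [0.4586 0.0792 0.1372]
top floor tilt 0.400 1red:173:-22.0:-31.1 4blu:205:-21.3:-89.1 3grn:188:-37.6:-142.0 2org:204:-48.8:-194.2 5brs:184:-32.7:-246.3
```

Request:
drive_tool:
  plan: "-1 -1 2 0 0 0 0"

```text
clock: 9.93
tcp_pos: [0.4573, 0.0791, 0.1346]
orientation: [-0.707, 0.707, -0.003, -0.016]
wrist_force: [-3.8, -0.6, -1.7]
finger_gap: 0.0107
```

```bash
python3 -c "
from h import *
look('t24','top')"
```

```text
t 9.93 tilt 0.4107 r 214.2 (212) gap 10.7 F [-3.8 -0.6 -1.7] T [-0.01  0.84  0.02] [0.4573 0.0791 0.1346]
top floor tilt 0.387 1red:170:-15.3:-31.1 4blu:200:-13.4:-88.9 3grn:188:-30.1:-141.7 2org:206:-41.8:-194.3 5brs:175:-24.7:-246.1
```

Request:
drive_tool:
  plan: "-1 0 0 0 0 0 0"

```text
clock: 10.1
tcp_pos: [0.4572, 0.0791, 0.1343]
orientation: [-0.707, 0.707, -0.003, -0.016]
wrist_force: [-3.5, 0.3, -1.8]
finger_gap: 0.0105
```

```bash
python3 -c "
from h import *
look('t25','top')"
```

```text
t 10.10 tilt 0.4090 r 214.1 (212) gap 10.5 F [-3.5  0.3 -1.8] T [-0.01  0.85 -0.02] [0.4572 0.0791 0.1343]
top floor tilt 0.385 1red:172:-11.4:-31.7 4blu:204:-10.4:-89.0 3grn:182:-27.3:-142.0 2org:207:-38.6:-194.3 5brs:174:-21.6:-246.4
```

Request:
drive_tool:
  plan: "-1 1.3 -2.6 0 0 0 0"

```text
clock: 10.28
tcp_pos: [0.4585, 0.0791, 0.1369]
orientation: [-0.707, 0.707, -0.003, -0.016]
wrist_force: [-2.8, -0.7, -1.6]
finger_gap: 0.0107
```

```bash
python3 -c "
from h import *
look('t26','top')"
```

```text
t 10.28 tilt 0.4226 r 214.2 (212) gap 10.7 F [-2.8 -0.7 -1.6] T [0.04 0.88 0.  ] [0.4585 0.0791 0.1369]
top floor tilt 0.399 1red:173:-12.0:-31.5 4blu:205:-10.6:-88.9 3grn:192:-26.7:-142.2 2org:206:-38.6:-194.3 5brs:175:-21.7:-246.4
```

Request:
drive_tool:
  plan: "-1 1 -1.9 0 0 0 0; -1 0.8 -1.4 0 0 0 0"

```text
clock: 10.58
tcp_pos: [0.4606, 0.0792, 0.1408]
orientation: [-0.707, 0.707, -0.003, -0.016]
wrist_force: [-4.0, -0.3, -3.1]
finger_gap: 0.0107
```

```bash
python3 -c "
from h import *
look('t27','top')"
```

```text
t 10.57 tilt 0.4430 r 214.3 (212) gap 10.7 F [-4.  -0.3 -3.1] T [ 0.01  1.03 -0.01] [0.4606 0.0792 0.1408]
top floor tilt 0.421 1red:174:-11.9:-31.4 4blu:200:-8.2:-88.9 3grn:190:-23.8:-141.7 2org:208:-35.2:-194.3 5brs:178:-18.8:-246.4
```

Request:
drive_tool:
  plan: "-1 -1.6 3.2 0 0 0 0"

```text
clock: 10.75
tcp_pos: [0.459, 0.0792, 0.1379]
orientation: [-0.707, 0.707, -0.003, -0.016]
wrist_force: [-5.1, -0.2, -1.4]
finger_gap: 0.011
```

```bash
python3 -c "
from h import *
look('t28','top')"
```

```text
t 10.75 tilt 0.4278 r 214.2 (212) gap 11.0 F [-5.1 -0.2 -1.4] T [-0.01  1.05 -0.01] [0.459  0.0792 0.1379]
top floor tilt 0.405 1red:176:-8.6:-31.7 4blu:195:-6.3:-89.6 3grn:185:-15.1:-142.3 2org:204:-26.2:-194.3 5brs:174:-10.0:-246.7
```

Request:
drive_tool:
  plan: "-1 -1.7 3.4 0 0 0 0"

```text
clock: 10.92
tcp_pos: [0.457, 0.0791, 0.134]
orientation: [-0.707, 0.707, -0.003, -0.016]
wrist_force: [-4.7, -0.5, 0.2]
finger_gap: 0.0108
```

```bash
python3 -c "
from h import *
look('t29','top')"
```

```text
t 10.93 tilt 0.4075 r 214.1 (212) gap 10.8 F [-4.7 -0.5  0.2] T [ 0.07  0.91 -0.02] [0.457  0.0791 0.134 ]
top floor tilt 0.385 1red:165:-5.9:-30.9 4blu:197:-6.6:-89.3 3grn:178:-6.3:-142.5 2org:205:-14.8:-194.4 5brs:169:-5.9:-246.6
```

Request:
drive_tool:
  plan: "-1 0 0 0 0 0 0"

```text
clock: 11.1
tcp_pos: [0.4567, 0.0791, 0.1334]
orientation: [-0.707, 0.707, -0.003, -0.016]
wrist_force: [-5.0, 0.1, -0.8]
finger_gap: 0.0107
```

```bash
python3 -c "
from h import *
look('t30','top')
p=cv2.imread('pics/t30.png')[200:330,215:385]; cv2.imwrite('pics/c30.png',cv2.resize(p,None,fx=4,fy=4,interpolation=2))"
```

```text
t 11.10 tilt 0.4044 r 214.1 (212) gap 10.7 F [-5.   0.1 -0.8] T [-0.05  0.87  0.06] [0.4567 0.0791 0.1334]
top floor tilt 0.381 1red:164:-5.5:-31.0 4blu:196:-6.4:-88.6 3grn:176:-6.5:-142.6 2org:206:-9.5:-194.6 5brs:169:-6.3:-246.6
```

View pics/c30.png

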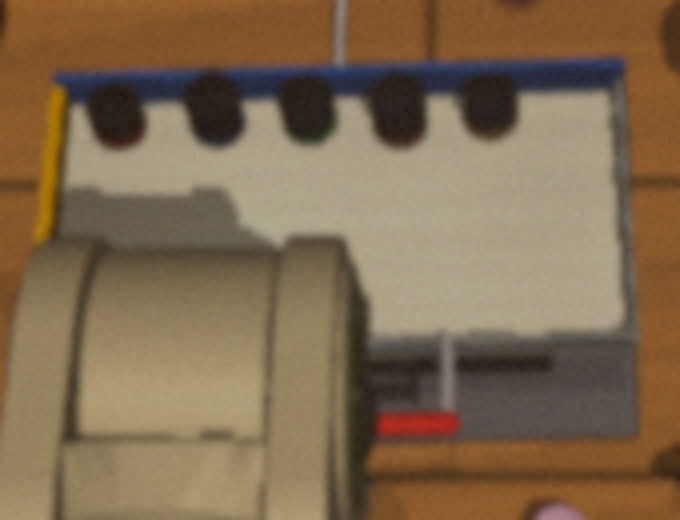

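Request:
drive_tool:
  plan: "-1 1.3 -2.6 0 0 0 0; -1 1.2 -2.3 0 0 0 0; -1 1.1 -2.1 0 0 0 0; -1 0.8 -1.5 0 0 0 0; -1 0 0 0 0 0 0"

```text
clock: 11.78
tcp_pos: [0.4615, 0.0792, 0.1424]
orientation: [-0.707, 0.707, -0.003, -0.016]
wrist_force: [-4.0, -0.2, -1.8]
finger_gap: 0.0106
```

```bash
python3 -c "
from h import *
look('t31','top')"
```

```text
t 11.78 tilt 0.4518 r 214.4 (212) gap 10.6 F [-4.  -0.2 -1.8] T [0.06 1.01 0.  ] [0.4615 0.0792 0.1424]
top floor tilt 0.429 1red:159:-6.3:-31.5 4blu:192:-6.2:-88.8 3grn:178:-6.4:-142.7 2org:205:-6.6:-194.6 5brs:173:-6.2:-246.9
```

Request:
drive_tool:
  plan: "-1 -1.6 3 0 0 0 0; -1 -2.4 4.7 0 0 0 0; -1 -2.3 4.7 0 0 0 0; -1 -2.2 4.8 0 0 0 0; -1 -2.1 4.8 0 0 0 0; -1 -2 4.9 0 0 0 0; -1 -1.9 4.9 0 0 0 0; -1 -1.8 5 0 0 0 0"

```text
clock: 12.82
tcp_pos: [0.4446, 0.0789, 0.1045]
orientation: [-0.707, 0.707, -0.002, -0.015]
wrist_force: [-4.2, 0.1, 0.8]
finger_gap: 0.0105
```

```bash
python3 -c "
from h import *
look('t32','top')"
```

```text
t 12.82 tilt 0.2573 r 213.1 (212) gap 10.5 F [-4.2  0.1  0.8] T [0.02 0.49 0.01] [0.4446 0.0789 0.1045]
top floor tilt 0.233 1red:161:-6.1:-31.3 4blu:188:-6.4:-89.4 3grn:173:-6.5:-141.9 2org:189:-6.6:-194.3 5brs:170:-6.4:-246.5
```

Request:
drive_tool:
  plan: "-1 -1.6 5 0 0 0 0; -1 -1.5 5 0 0 0 0; -1 -1.4 5 0 0 0 0; -1 -1.2 5 0 0 0 0; -1 -1.1 5 0 0 0 0; -1 -0.9 5 0 0 0 0; -1 -0.7 4.5 0 0 0 0; -1 -0.6 4 0 0 0 0"

```text
clock: 13.88
tcp_pos: [0.4351, 0.0787, 0.063]
orientation: [-0.707, 0.707, -0.001, -0.014]
wrist_force: [-1.3, 1.1, -0.3]
finger_gap: 0.0108
```

```bash
python3 -c "
from h import *
look('t33','top')"
```

```text
t 13.88 tilt 0.0572 r 212.0 (212) gap 10.8 F [-1.3  1.1 -0.3] T [0.05 0.15 0.04] [0.4351 0.0787 0.063 ]
top floor tilt 0.037 1red:152:-6.7:-31.4 4blu:166:-6.2:-89.8 3grn:156:-6.6:-142.5 2org:165:-6.7:-194.0 5brs:157:-6.8:-246.4
```

Request:
drive_tool:
  plan: "-1 -0.3 2.5 0 0 0 0; -1 -0.2 2.5 0 0 0 0; -1 -0.1 2 0 0 0 0; -1 0 1.5 0 0 0 0; -1 0 1 0 0 0 0"

```text
clock: 14.55
tcp_pos: [0.4342, 0.0787, 0.0549]
orientation: [-0.707, 0.707, -0.001, -0.014]
wrist_force: [-6.2, -0.7, 11.6]
finger_gap: 0.0106
```

```bash
python3 -c "
from h import *
look('t34','top')"
```

```text
t 14.55 tilt 0.0184 r 211.9 (212) gap 10.6 F [-6.2 -0.7 11.6] T [0.03 1.21 0.01] [0.4342 0.0787 0.0549]
top floor tilt 0.000 1red:144:-6.1:-31.2 4blu:159:-6.9:-89.9 3grn:154:-6.5:-142.3 2org:157:-7.0:-193.8 5brs:147:-7.2:-246.2
```

Request:
drive_tool:
  plan: "-0.1 0 -0.3 0 0 0 0; -0.1 0 0 0 0 0 0; -0.1 0 0 0 0 0 0; -0.1 0 -20 0 0 0 0; -0.1 0 -40 0 0 0 0; -0.5 0 -55 0 0 0 0; -1 0 -40 0 0 0 -1"

```text
clock: 15.48
tcp_pos: [0.4387, 0.0784, 0.2122]
orientation: [-0.707, 0.707, 0.005, -0.008]
wrist_force: [0.7, 0.6, -0.6]
finger_gap: 0.0041
```

```bash
python3 -c "
from h import *
look('t35','top')
E=[-.016,-.276,0]
for y in(YAW+np.pi/2,YAW-np.pi/2): rows(wor([-.0175,-.285,.15]),Rdown(y),10,-1)
s=tool()[0]; print(s['joint_pos'].round(2))
p=cv2.imread('pics/t35.png')[200:330,215:385]; cv2.imwrite('pics/c35.png',cv2.resize(p,None,fx=4,fy=4,interpolation=2))"
```

```text
t 15.47 tilt 0.6268 r 274.3 (212) gap 4.1 F [ 0.7  0.6 -0.6] T [-0.01 -0.02 -0.02] [0.4387 0.0784 0.2122]
top floor tilt 0.000 1red:147:-6.4:-31.3 4blu:167:-6.2:-89.6 3grn:155:-6.3:-142.4 2org:158:-7.2:-193.9 5brs:147:-7.2:-246.3
t 15.53 tcp [0.4406 0.0785 0.2169]
-1 18.7 3.6 -13.1 0.0 -9.0 0.0; -1 16.4 3.6 -15.9 0.0 -9.0 0.0; -1 13.7 3.6 -18.3 0.0 -9.0 0.0; -1 10.7 3.5 -20.2 0.0 -9.0 0.0; -1 7.4 3.5 -21.6 0.0 -9.0 0.0; -1 3.9 3.5 -22.5 0.0 -9.0 0.0; -1 0.3 3.5 -22.9 0.0 -9.0 0.0; -1 -3.3 3.5 -22.6 0.0 -9.0 0.0; -1 -6.8 3.5 -21.8 0.0 -9.0 0.0; -1 -10.1 3.5 -20.5 0.0 -9.0 0.0
t 15.53 tcp [0.4406 0.0785 0.2169]
-1 18.7 3.6 -13.1 -0.0 9.0 0.0; -1 20.5 3.6 -10.0 -0.0 9.0 0.0; -1 21.8 3.6 -6.7 -0.0 9.0 0.0; -1 22.6 3.6 -3.2 -0.0 9.0 0.0; -1 22.8 3.6 0.3 -0.0 9.0 0.0; -1 22.5 3.5 3.9 -0.0 9.0 0.0; -1 21.6 3.5 7.4 -0.0 9.0 0.0; -1 20.2 3.5 10.7 -0.0 9.0 0.0; -1 18.3 3.5 13.7 -0.0 9.0 0.0; -1 16.0 3.5 16.4 -0.0 9.0 0.0
[-0.    0.08 -0.34  1.15 -0.    1.55]
```

View pics/c35.png

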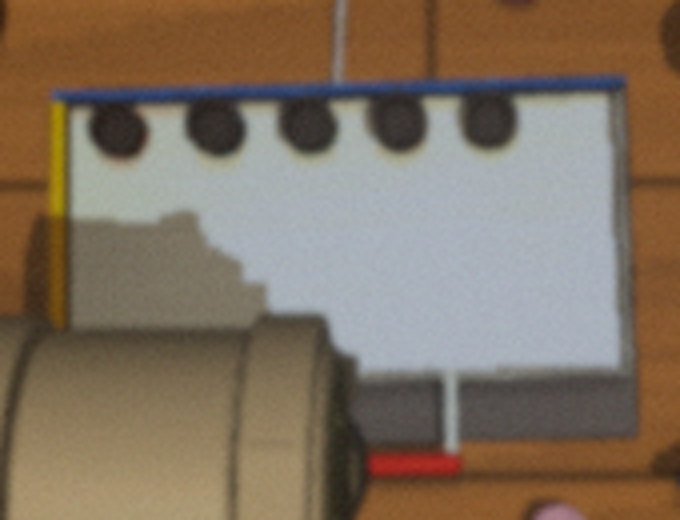

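```bash
python3 -c "
from h import *
p,d,c=load('top0')
for u,v in[(418,204),(412,214),(405,300),(344,192)]: print(u,v,dep(c,d,u,v).round(3))
print(wor([-.0175,-.286,.12]))"
```

```text
418 204 [ 0.662 -0.176  0.171]
412 214 [ 0.642 -0.164  0.167]
405 300 [ 0.469 -0.169  0.003]
344 192 [ 0.727 -0.028  0.011]
[ 0.63029198 -0.05011987  0.152     ]
```

Request:
drive_tool:
  plan: "-1 19 3.5 -13 0 -9 0; -1 16.5 3.5 -16 0 -9 0; -1 14 3.5 -18 0 -9 0; -1 11 3.5 -20 0 -9 0; -1 7.5 3.5 -21.5 0 -9 0; -1 4 3.5 -22.5 0 -9 0; -1 0 3.5 -23 0 -9 0"

```text
clock: 16.4
tcp_pos: [0.5816, -0.0105, 0.1943]
orientation: [-0.59, 0.595, 0.39, -0.383]
wrist_force: [-0.4, 0.1, -0.1]
finger_gap: 0.0002
```

```bash
python3 -c "
from h import *
rows(wor([-.0175,-.286,.118]),Rdown(YAW+np.pi/2),4,-1)"
```

```text
t 16.4 tcp [ 0.5816 -0.0105  0.1943]
-1 -4.2 11.2 -15.0 0.2 -6.3 0.0; -1 -5.8 11.2 -14.5 0.2 -6.3 0.0; -1 -7.4 11.1 -13.8 0.2 -6.3 0.0; -1 -8.8 11.1 -13.0 0.2 -6.3 0.0
```

Request:
drive_tool:
  plan: "-1 -4 10 -15 0 -6.3 0; -1 -6 10 -14.5 0 -6.3 0; -1 -7.5 10 -14 0 -6.3 0; -1 -9 10 -13 0 -6.3 0; -1 0 0 0 0 0 0"

```text
clock: 17.02
tcp_pos: [0.6343, -0.0529, 0.1504]
orientation: [-0.488, 0.493, 0.512, -0.507]
wrist_force: [-0.1, 0.6, 0.8]
finger_gap: 0.0
```

```bash
cat >> h.py <<'E'
def where():
    s,R=tool(); print('t %.2f'%s['clock'],'tray mm',(tray(s['tcp_pos'])*1e3).round(1),'F',s['wrist_force'].round(2),'jaw yaw err deg',np.degrees((R.inv()*Rdown(YAW+np.pi/2)).as_rotvec()).round(2))
E
python3 -c "
from h import *
where(); rows(wor([-.0175,-.286,.05]),Rdown(YAW+np.pi/2),2,-1)
snap('wrist','w36'); snap('top','t36')
p=cv2.imread('pics/t36.png')[180:330,215:415]; cv2.imwrite('pics/c36.png',cv2.resize(p,None,fx=3,fy=3,interpolation=2))"
```

```text
t 17.02 tray mm [ -13.5 -288.9  118.4] F [-0.14  0.61  0.77] jaw yaw err deg [ 0.63  0.78 -0.05]
t 17.02 tcp [ 0.6343 -0.0529  0.1504]
-1 1.5 34.2 2.3 0.3 0.4 -0.0; -1 1.5 34.2 2.2 0.3 0.4 -0.0
```

View pics/w36.png

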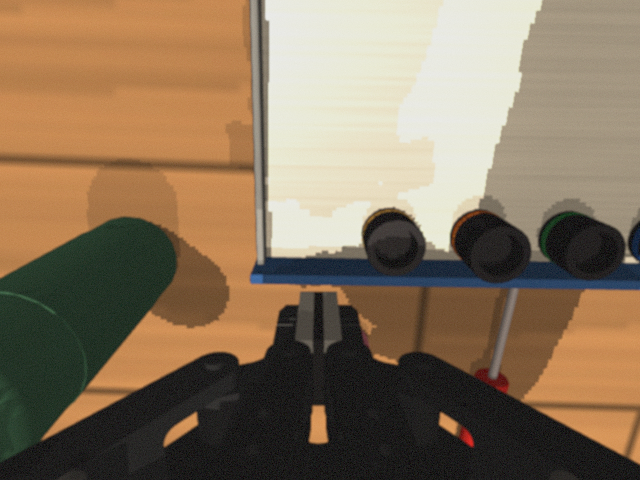

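View pics/c36.png

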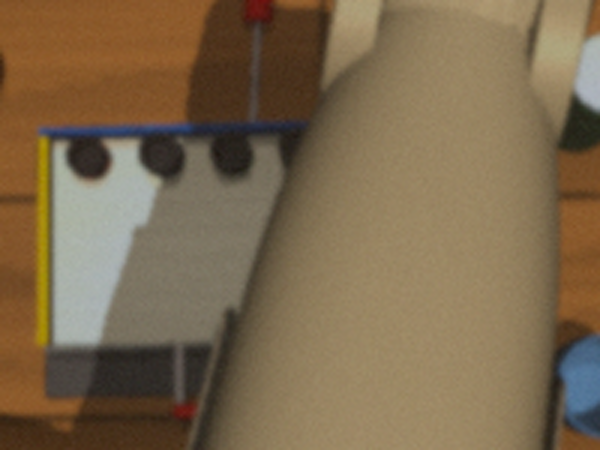

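```bash
python3 -c "
from h import *
p,d,c=load('w36'); W=world(c,d)-RC; a=np.stack([W@ex,W@ey,W@ez],-1)*1e3
q=p.astype(int); b=(q[...,2]-q[...,0]>40)&(d>0)&(a[...,1]<-60)
for lo,hi in((-318,-240),(-240,-160),(-160,-80)):
    s=b&(a[...,1]>lo)&(a[...,1]<hi); print(lo,s.sum(),np.percentile(a[s],[2,50,98],axis=0).round(1).tolist())
k=(p.max(2)<100)&(d>0)&(a[...,2]>8)&(a[...,2]<45)&(a[...,0]<-2)
for n,y0 in LANES:
    s=k&(abs(a[...,1]/1e3-y0)<.024)&(a[...,2]>20)
    if s.sum()>20: print(n,np.percentile(a[s],[3,50,97],axis=0).round(1).tolist())
"
```

```text
-318 1206 [[-1.7, -316.5, 16.2], [0.9, -279.2, 28.1], [3.4, -241.7, 29.3]]
-240 1136 [[-1.3, -238.5, 26.3], [1.6, -204.5, 28.0], [4.0, -161.4, 29.4]]
-160 770 [[-15.9, -159.0, 6.3], [1.4, -134.8, 28.0], [4.1, -102.9, 29.3]]
3grn [[-32.3, -158.7, 20.7], [-17.7, -144.3, 29.0], [-3.8, -129.7, 31.0]]
2org [[-32.7, -211.1, 22.2], [-17.4, -195.5, 31.8], [-4.4, -182.7, 36.9]]
5brs [[-33.0, -262.7, 20.8], [-17.6, -248.1, 27.7], [-3.7, -234.0, 29.1]]
```

Request:
drive_tool:
  plan: "-1 1 30 2.5 0.3 0.4 0; -1 1 30 2.5 0.3 0.4 0; -1 0 0 0 0 0 0"

```text
clock: 17.5
tcp_pos: [0.6294, -0.049, 0.0931]
orientation: [-0.494, 0.496, 0.506, -0.504]
wrist_force: [-0.5, 0.7, -0.0]
finger_gap: 0.0002
```

```bash
python3 -c "
from h import *
where(); rows(wor([-.0185,-.286,.030]),Rdown(YAW+np.pi/2),2,-1)
"
```

```text
t 17.50 tray mm [ -18.4 -284.8   61.1] F [-0.53  0.69 -0.04] jaw yaw err deg [ 0.26 -0.23 -0.07]
t 17.5 tcp [ 0.6294 -0.049   0.0931]
-1 -0.6 15.6 0.1 0.1 -0.1 -0.0; -1 -0.6 15.6 0.1 0.1 -0.1 -0.0
```

Request:
drive_tool:
  plan: "-1 -0.6 15.5 0 0 0 0; -1 -0.6 15.5 0 0 0 0; -1 0 0 0 0 0 0"

```text
clock: 17.88
tcp_pos: [0.6311, -0.0501, 0.0634]
orientation: [-0.492, 0.498, 0.507, -0.503]
wrist_force: [-0.0, 0.2, 1.4]
finger_gap: 0.0003
```

```bash
python3 -c "
from h import *
where()
snap('side','s37')
"
```

```text
t 17.88 tray mm [ -16.7 -286.    31.4] F [-0.05  0.22  1.39] jaw yaw err deg [ 0.52 -0.25 -0.13]
```

View pics/s37.png

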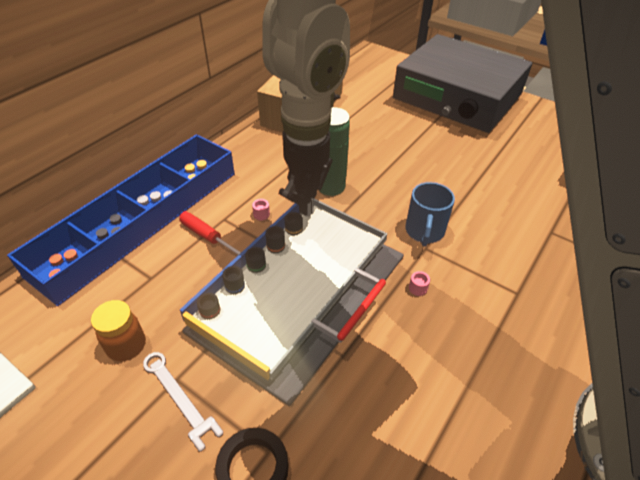

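Request:
drive_tool:
  plan: "-1 3 0 0 0.2 -0.1 0; -1 3 0 0 0.2 -0.1 0; -1 3 0 0 0 0 0; -1 3 0 0 0 0 0; -1 3 0 0 0 0 0; -1 3 0 0 0 0 0"

```text
clock: 18.68
tcp_pos: [0.6324, -0.0315, 0.0659]
orientation: [-0.492, 0.497, 0.506, -0.505]
wrist_force: [-0.2, -0.9, -0.4]
finger_gap: 0.0003
```

```bash
cat >> h.py <<'E'
def row(name):
    where(); p,d,c=snap('wrist',name); W=world(c,d)-RC; a=np.stack([W@ex,W@ey,W@ez],-1)*1e3
    print('wrist cam dark lumps:'); 
    cv2.imwrite(f'pics/{name}.png',p[:,:,::-1])
E
python3 -c "
from h import *
where(); p,d,c=snap('side','s38')
p=cv2.imread('pics/s38.png')[180:340,170:350]; cv2.imwrite('pics/c38.png',cv2.resize(p,None,fx=3.6,fy=3.6,interpolation=2))
"
```

```text
t 18.68 tray mm [ -14.9 -267.5   33.9] F [-0.24 -0.93 -0.4 ] jaw yaw err deg [ 0.32 -0.06 -0.2 ]
```

View pics/c38.png

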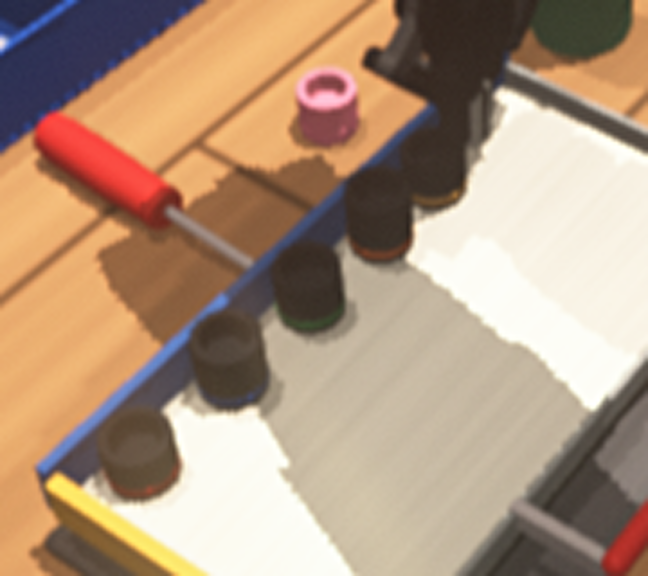

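Request:
drive_tool:
  plan: "-1 3 0.8 0.8 0.2 0 0; -1 3 0.8 0.8 0 0 0; -1 3 0.8 0.8 0 0 0; -1 3 0.8 0.5 0 0 0; -1 3 0.5 0.4 0 0 0; -1 3 0.5 0.4 0 0 0; -1 3 0.5 0.4 0 0 0"

```text
clock: 19.6
tcp_pos: [0.6282, -0.0096, 0.0614]
orientation: [0.492, -0.496, -0.505, 0.506]
wrist_force: [-0.0, -1.8, 1.5]
finger_gap: 0.0004
```

```bash
python3 -c "
from h import *
where()"
```

```text
t 19.60 tray mm [ -18.7 -245.5   29.4] F [-0.05 -1.75  1.52] jaw yaw err deg [ 0.19 -0.08 -0.26]
```

Request:
drive_tool:
  plan: "-1 3 0.2 0 0 0 0; -1 3 0.2 0 0 0 0; -1 3 0.2 0 0 0 0; -1 3 0.2 0.1 0 0 0; -1 3 0.2 0.2 0 0 0; -1 3 0.2 0.2 0 0 0; -1 3 0.2 0.2 0 0 0; -1 3 0.2 0.2 0 0 0"

```text
clock: 20.6
tcp_pos: [0.6269, 0.0155, 0.0599]
orientation: [0.492, -0.497, -0.505, 0.506]
wrist_force: [0.7, -1.9, 2.0]
finger_gap: -0.0
```

```bash
python3 -c "
from h import *
where()
p,d,c=snap('side','s39')
p=cv2.imread('pics/s39.png')[180:340,170:350]; cv2.imwrite('pics/c39.png',cv2.resize(p,None,fx=3.6,fy=3.6,interpolation=2))
"
```

```text
t 20.60 tray mm [ -19.3 -220.3   27.9] F [ 0.71 -1.94  2.02] jaw yaw err deg [ 0.22 -0.11 -0.32]
```

View pics/c39.png

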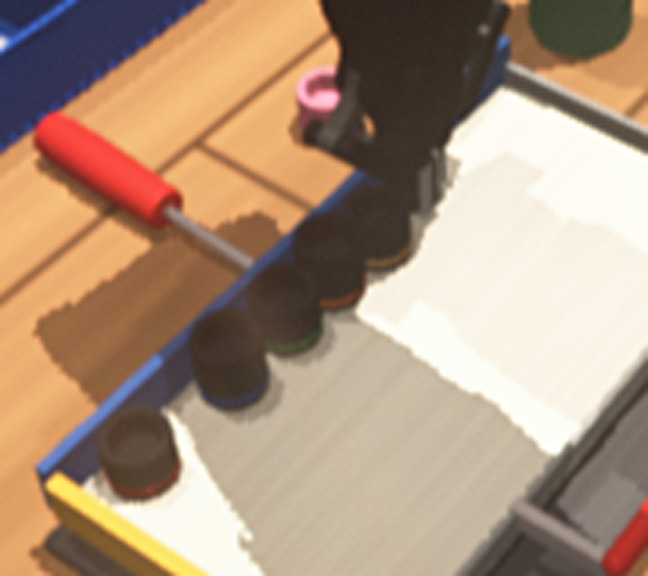

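Request:
drive_tool:
  plan: "-1 3 0 -0.1 0 0 0; -1 3 0 -0.1 0 0 0; -1 3 0 -0.1 0 0 0; -1 3 0 -0.1 0 0 0; -1 3 0 0 0 0 0; -1 3 0 0 0 0 0; -1 3 0 0 0 0 0; -1 3 0 0 0 0 0"

```text
clock: 21.65
tcp_pos: [0.6266, 0.0411, 0.0598]
orientation: [0.492, -0.497, -0.505, 0.506]
wrist_force: [-0.4, -2.8, 2.4]
finger_gap: 0.0
```

```bash
python3 -c "
from h import *
where()"
```

```text
t 21.65 tray mm [ -19.  -194.7   27.8] F [-0.39 -2.78  2.36] jaw yaw err deg [ 0.21 -0.11 -0.35]
```

Request:
drive_tool:
  plan: "-1 2 0 -0.1 0 0 0; -1 2 0 0 0 0 0; -1 2 0 0 0 0 0; -1 2 0 0 0 0 0; -1 2 0 0 0 0 0; -1 2 0 0 0 0 0; -1 2 0 0 0 0 0"

```text
clock: 22.52
tcp_pos: [0.6265, 0.0555, 0.0598]
orientation: [0.492, -0.497, -0.505, 0.506]
wrist_force: [-0.4, -2.7, 2.6]
finger_gap: -0.0002
```

```bash
python3 -c "
from h import *
where()
p,d,c=snap('side','s40')
p=cv2.imread('pics/s40.png')[180:340,170:350]; cv2.imwrite('pics/c40.png',cv2.resize(p,None,fx=3.6,fy=3.6,interpolation=2))
"
```

```text
t 22.52 tray mm [ -18.8 -180.3   27.8] F [-0.4  -2.66  2.57] jaw yaw err deg [ 0.21 -0.13 -0.41]
```

View pics/c40.png

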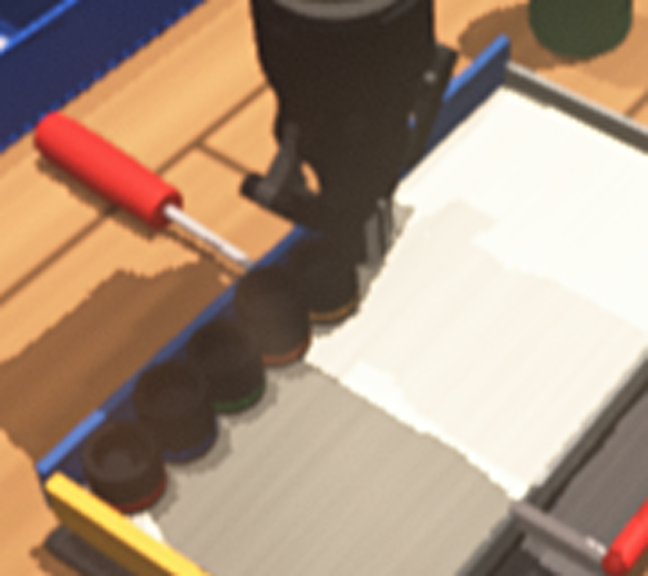

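Request:
drive_tool:
  plan: "-1 1.5 0 0 0 0 0; -1 1.5 0 0 0 0 0; -1 1.5 0 0 0 0 0"

```text
clock: 22.95
tcp_pos: [0.6264, 0.0605, 0.0598]
orientation: [0.492, -0.497, -0.505, 0.506]
wrist_force: [1.3, -3.2, 2.5]
finger_gap: -0.0002
```

```bash
python3 -c "
from h import *
where()"
```

```text
t 22.95 tray mm [ -18.7 -175.3   27.8] F [ 1.26 -3.24  2.5 ] jaw yaw err deg [ 0.22 -0.13 -0.4 ]
```

Request:
drive_tool:
  plan: "-1 1 0 0 0 0 0; -1 1 0 0 0 0 0"

```text
clock: 23.2
tcp_pos: [0.6264, 0.061, 0.0599]
orientation: [0.491, -0.498, -0.503, 0.507]
wrist_force: [-0.5, -6.8, 2.5]
finger_gap: -0.0
```

```bash
python3 -c "
from h import *
where()"
```

```text
t 23.20 tray mm [ -18.7 -174.8   27.9] F [-0.51 -6.83  2.47] jaw yaw err deg [ 0.21 -0.19 -0.61]
```

Request:
drive_tool:
  plan: "-1 1.2 0 0 0 0 0; -1 1.2 0 0 0 0 0"

```text
clock: 23.45
tcp_pos: [0.6264, 0.061, 0.06]
orientation: [0.491, -0.5, -0.502, 0.508]
wrist_force: [-0.1, -7.9, 2.7]
finger_gap: 0.0001
```

```bash
python3 -c "
from h import *
where()
p,d,c=snap('side','s41')
p=cv2.imread('pics/s41.png')[180:340,170:350]; cv2.imwrite('pics/c41.png',cv2.resize(p,None,fx=3.6,fy=3.6,interpolation=2))
"
```

```text
t 23.45 tray mm [ -18.8 -174.8   28. ] F [-0.09 -7.94  2.68] jaw yaw err deg [ 0.19 -0.3  -0.88]
```

View pics/c41.png

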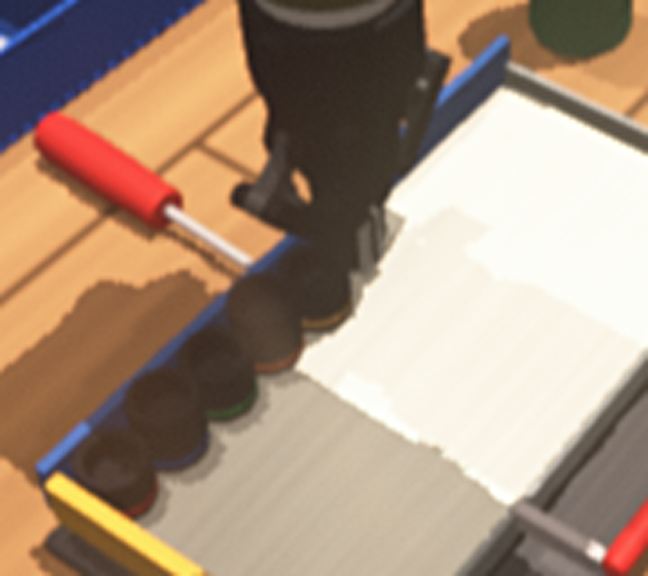

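Request:
drive_tool:
  plan: "-1 -2 0 0 0 0 0; -1 -6 0 1 0 0 0; -1 -12 0 1 0 0 0; -1 -5 -25 0 0 0 0; -1 0 -50 0 0 0 0; -1 0 -50 30 0 0 0; -1 0 -20 60 0 0 0; -1 0 0 60 0 0 0"

```text
clock: 24.5
tcp_pos: [0.4733, 0.033, 0.2065]
orientation: [0.493, -0.498, -0.503, 0.507]
wrist_force: [0.9, 0.3, -0.3]
finger_gap: 0.0
```

```bash
python3 -c "
from h import *
where(); snap('top','t42'); snap('side','s42')
p=cv2.imread('pics/t42.png')[200:330,215:385]; q=cv2.imread('pics/s42.png')[200:330,170:340]
cv2.imwrite('pics/c42.png',cv2.resize(np.vstack([p,q]),None,fx=2.3,fy=2.3,interpolation=2))
"
```

```text
t 24.50 tray mm [-172.5 -199.2  174.5] F [ 0.9   0.26 -0.31] jaw yaw err deg [ 0.04 -0.27 -0.54]
```

View pics/c42.png

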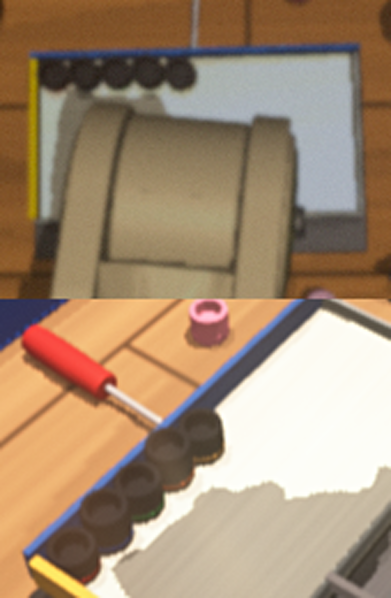

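```bash
python3 -c "
from h import *
for n in('t42','s42'):
    p,d,c=load(n); W=world(c,d)-RC; a=np.stack([W@ex,W@ey,W@ez],-1)*1e3
    m=(p.max(2)<100)&(p[...,2].astype(int)-p[...,0]<25)&(d>0)&(a[...,2]>18)&(a[...,2]<42)&(a[...,0]<-4)&(a[...,0]>-45)&(a[...,1]<2)&(a[...,1]>-200)
    print(n,'y extent',np.percentile(a[m][:,1],[1,99]).round(1))
    for i in range(5):
        s=m&(abs(a[...,1]+17+32*i)<15); print(i,s.sum(),np.percentile(a[s],[4,50,96],axis=0).round(1).tolist())
q=cv2.imread('pics/t42.png')[215:255,225:310]; r=cv2.imread('pics/s42.png')[240:335,170:280]
cv2.imwrite('pics/c43.png',np.vstack([cv2.resize(q,(640,301),interpolation=2),cv2.resize(r,(640,299*640//640),interpolation=2)]))
"
```

```text
t42 y extent [-157.2   -3.4]
0 80 [[-30.9, -30.8, 18.4], [-18.4, -17.3, 24.7], [-4.9, -3.1, 28.1]]
1 150 [[-30.9, -62.2, 19.6], [-17.2, -48.3, 28.2], [-5.6, -36.7, 36.7]]
2 104 [[-31.0, -95.5, 18.6], [-17.1, -80.6, 27.9], [-5.4, -68.0, 31.4]]
3 152 [[-31.5, -126.2, 20.0], [-17.0, -112.9, 28.9], [-5.1, -100.9, 38.5]]
4 95 [[-34.3, -159.2, 18.5], [-19.6, -145.1, 26.2], [-5.1, -132.1, 30.5]]
s42 y extent [-156.1   -3.5]
0 220 [[-31.1, -30.2, 18.9], [-19.6, -17.2, 25.3], [-4.6, -3.2, 27.5]]
1 359 [[-31.3, -61.1, 19.5], [-17.9, -49.4, 29.2], [-4.7, -34.9, 35.4]]
2 275 [[-31.5, -93.4, 18.3], [-19.0, -81.1, 26.9], [-4.4, -66.9, 31.6]]
3 278 [[-31.7, -125.6, 21.0], [-20.7, -114.5, 30.7], [-4.7, -98.4, 37.1]]
4 188 [[-33.7, -156.9, 18.8], [-20.0, -145.1, 26.4], [-5.9, -131.1, 29.2]]
```

View pics/c43.png

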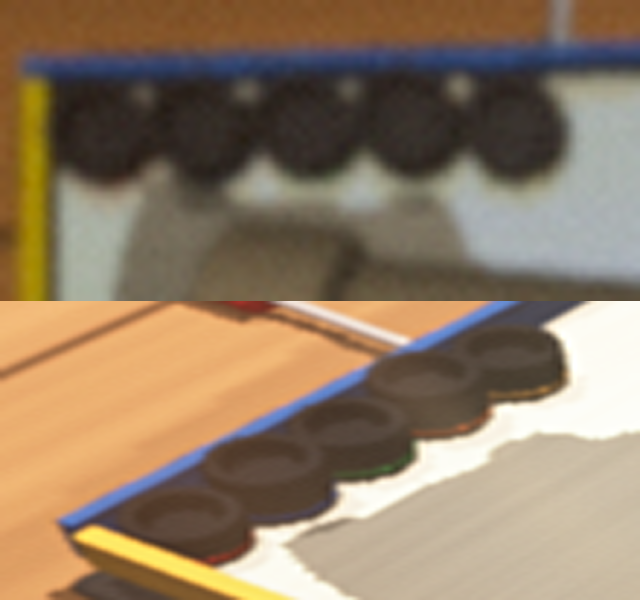

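```bash
python3 -c "
from h import *
rows(wor([-.064,-.148,.075]),Rdown(YAW+np.pi/2),4,-1)"
```

```text
t 24.6 tcp [0.4656 0.0339 0.2039]
-1 12.8 23.8 -29.2 -0.1 -0.1 -0.1; -1 12.8 23.9 -29.2 -0.1 -0.1 -0.1; -1 12.7 24.0 -29.1 -0.1 -0.1 -0.1; -1 12.6 24.1 -29.1 -0.1 -0.1 -0.1
```

Request:
drive_tool:
  plan: "-1 13 23.5 -29 0 0 0; -1 13 23.5 -29 0 0 0; -1 13 23.5 -29 0 0 0; -1 12.5 23.5 -27 0 0 0; -1 0 0 0 0 0 0"

```text
clock: 25.22
tcp_pos: [0.5812, 0.0864, 0.1069]
orientation: [0.495, -0.496, -0.501, 0.508]
wrist_force: [-0.6, 0.3, -0.6]
finger_gap: 0.0004
```

```bash
python3 -c "
from h import *
where();rows(wor([-.064,-.148,.030]),Rdown(YAW+np.pi/2),2,-1)"
```

```text
t 25.23 tray mm [ -63.3 -148.3   74.9] F [-0.64  0.3  -0.62] jaw yaw err deg [-0.36 -0.38 -0.39]
t 25.23 tcp [0.5812 0.0864 0.1069]
-1 0.3 22.4 0.2 -0.2 -0.2 -0.2; -1 0.2 22.4 0.3 -0.2 -0.2 -0.2
```

Request:
drive_tool:
  plan: "-1 0 22 0 -0.2 -0.2 -0.2; -1 0 22 0.3 -0.2 -0.2 -0.2; -1 0 0 0 0 0 0"

```text
clock: 25.6
tcp_pos: [0.5803, 0.085, 0.0631]
orientation: [-0.494, 0.494, 0.506, -0.506]
wrist_force: [-1.2, 1.1, -0.1]
finger_gap: -0.0001
```

```bash
python3 -c "
from h import *
where()
p,d,c=snap('side','s44')
p=cv2.imread('pics/s44.png')[180:340,170:350]; cv2.imwrite('pics/c44.png',cv2.resize(p,None,fx=3.6,fy=3.6,interpolation=2))
"
```

```text
t 25.60 tray mm [ -64.2 -149.7   31.1] F [-1.19  1.14 -0.08] jaw yaw err deg [0.02 0.01 0.05]
```

View pics/c44.png

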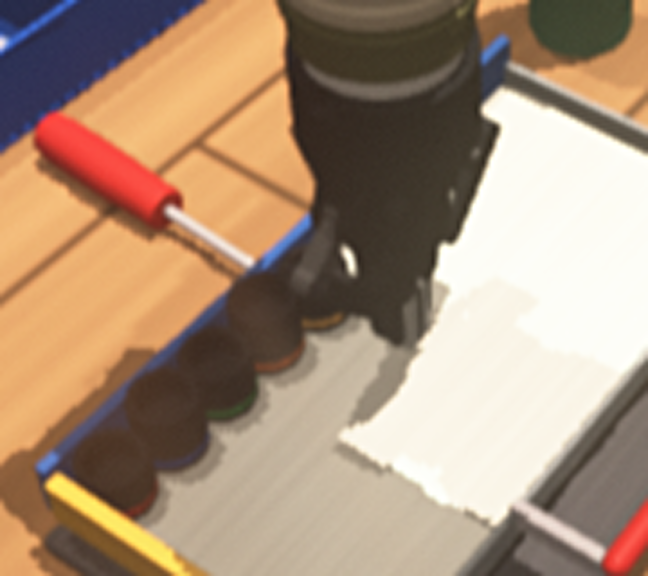

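Request:
drive_tool:
  plan: "-1 0 0 -3 0 0 0; -1 0 0 -3 0 0 0; -1 0 0 -3 0 0 0; -1 0 0 -3 0 0 0; -1 0 0 -2 0 0 0"

```text
clock: 26.28
tcp_pos: [0.5985, 0.0851, 0.0686]
orientation: [-0.492, 0.496, 0.508, -0.504]
wrist_force: [0.1, -0.4, 0.1]
finger_gap: -0.0
```

```bash
python3 -c "
from h import *
where()"
```

```text
t 26.27 tray mm [ -46.  -150.1   36.6] F [ 0.05 -0.42  0.12] jaw yaw err deg [ 0.49 -0.01  0.04]
```

Request:
drive_tool:
  plan: "-1 0 0 -1.2 0 0 0; -1 0 0 -1.2 0 0 0"

```text
clock: 26.52
tcp_pos: [0.6006, 0.0852, 0.0684]
orientation: [-0.492, 0.496, 0.508, -0.504]
wrist_force: [-0.9, 0.5, 0.4]
finger_gap: -0.0002
```

```bash
python3 -c "
from h import *
where()"
```

```text
t 26.52 tray mm [ -43.9 -150.    36.4] F [-0.94  0.5   0.38] jaw yaw err deg [ 0.43 -0.    0.03]
```

Request:
drive_tool:
  plan: "-1 0 1 -1 0 0 0; -1 0 0.5 -1 0 0 0"

```text
clock: 26.78
tcp_pos: [0.6019, 0.0853, 0.0666]
orientation: [-0.493, 0.495, 0.508, -0.504]
wrist_force: [-2.5, 0.3, 1.9]
finger_gap: -0.0001
```

```bash
python3 -c "
from h import *
where()"
```

```text
t 26.77 tray mm [ -42.6 -149.9   34.6] F [-2.46  0.33  1.92] jaw yaw err deg [0.33 0.01 0.04]
```

Request:
drive_tool:
  plan: "-1 0 0.2 -1 0 0 0; -1 0 0.2 -1 0 0 0"

```text
clock: 27.02
tcp_pos: [0.602, 0.0855, 0.0657]
orientation: [-0.494, 0.494, 0.507, -0.505]
wrist_force: [-4.6, -0.3, 3.5]
finger_gap: 0.0003
```

```bash
python3 -c "
from h import *
where()
p,d,c=snap('side','s45')
p=cv2.imread('pics/s45.png')[180:340,170:350]; cv2.imwrite('pics/c45.png',cv2.resize(p,None,fx=3.6,fy=3.6,interpolation=2))
"
```

```text
t 27.02 tray mm [ -42.5 -149.7   33.7] F [-4.61 -0.34  3.55] jaw yaw err deg [0.11 0.02 0.05]
```

View pics/c45.png

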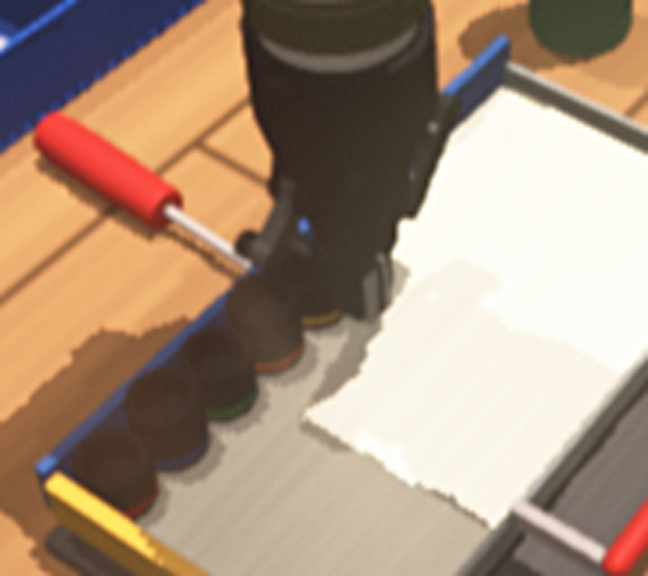

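Request:
drive_tool:
  plan: "-1 0 0 2 0 0 0; -1 0 0 6 0 0 0; -1 -10 0 8 0 0 0; -1 -20 0 0 0 0 0; -1 -14 0 0 0 0 0; -1 0 0 0 0 0 0"

```text
clock: 27.82
tcp_pos: [0.5891, 0.0369, 0.0664]
orientation: [-0.492, 0.496, 0.508, -0.504]
wrist_force: [-0.4, 0.2, 0.4]
finger_gap: 0.0
```

```bash
python3 -c "
from h import *
where();rows(wor([-.018,-.192,.030]),Rdown(YAW+np.pi/2),5,-1)"
```

```text
t 27.82 tray mm [ -56.6 -198.    34.4] F [-0.42  0.24  0.38] jaw yaw err deg [ 0.48 -0.07 -0.01]
t 27.82 tcp [0.5891 0.0369 0.0664]
-1 1.2 0.9 -7.7 0.1 -0.0 -0.0; -1 1.2 0.9 -7.7 0.1 -0.0 -0.0; -1 1.2 0.9 -7.7 0.1 -0.0 -0.0; -1 1.2 0.9 -7.7 0.1 -0.0 -0.0; -1 1.2 0.9 -7.7 0.1 -0.0 -0.0
```

Request:
drive_tool:
  plan: "-1 1 1 -7 0 0 0; -1 1 1 -7 0 0 0; -1 1 1 -7 0 0 0; -1 1 1 -7 0 0 0; -1 1 1 -4 0 0 0; -1 0 0 0 0 0 0"

```text
clock: 28.58
tcp_pos: [0.6242, 0.044, 0.0609]
orientation: [-0.492, 0.496, 0.508, -0.504]
wrist_force: [0.8, -0.1, 0.5]
finger_gap: -0.0002
```

```bash
python3 -c "
from h import *
where()"
```

```text
t 28.57 tray mm [ -21.3 -191.8   28.9] F [ 0.85 -0.07  0.48] jaw yaw err deg [0.51 0.   0.03]
```

Request:
drive_tool:
  plan: "-1 3 0 -2 0 0 0; -1 3 0 -1 0 0 0; -1 3 0 0 0 0 0; -1 2.5 0 0 0 0 0; -1 1.5 0 0 0 0 0; -1 1 0 0 0 0 0"

```text
clock: 29.32
tcp_pos: [0.6264, 0.0592, 0.0611]
orientation: [-0.492, 0.496, 0.508, -0.504]
wrist_force: [-0.3, -0.1, 0.2]
finger_gap: -0.0004
```

```bash
python3 -c "
from h import *
where()"
```

```text
t 29.32 tray mm [ -18.8 -176.6   29.1] F [-0.27 -0.14  0.24] jaw yaw err deg [0.48 0.01 0.03]
```

Request:
drive_tool:
  plan: "-1 1 0 -0.1 0 0 0; -1 1 0 -0.1 0 0 0; -1 1 0 -0.1 0 0 0"

```text
clock: 29.7
tcp_pos: [0.6265, 0.0607, 0.0612]
orientation: [-0.492, 0.497, 0.507, -0.504]
wrist_force: [-0.7, -5.0, 2.5]
finger_gap: 0.0
```

```bash
python3 -c "
from h import *
where()"
```

```text
t 29.70 tray mm [ -18.6 -175.1   29.2] F [-0.68 -4.95  2.54] jaw yaw err deg [ 0.46 -0.06 -0.16]
```

Request:
drive_tool:
  plan: "-1 1.3 0 0 0 0 0; -1 1.3 0 0 0 0 0; -1 -1 0 0 0 0 0; -1 -3 0 0 0 0 0; -1 -10 0 0 0 0 0; -1 -5 -25 0 0 0 0; -1 0 -50 0 0 0 0; -1 -40 -20 0 0 0 0"

```text
clock: 30.7
tcp_pos: [0.6254, 0.0032, 0.1562]
orientation: [0.492, -0.495, -0.506, 0.506]
wrist_force: [0.3, -0.5, 0.7]
finger_gap: 0.0004
```

```bash
python3 -c "
from h import *
where()"
```

```text
t 30.70 tray mm [ -21.1 -232.6  124.2] F [ 0.35 -0.54  0.75] jaw yaw err deg [ 0.15  0.08 -0.16]
```

Request:
drive_tool:
  plan: "-1 -10 -20 50 0 0 0; -1 0 0 60 0 0 0; -1 0 0 60 0 0 0; -1 0 0 30 0 0 0; -1 0 0 0 0 0 0"

```text
clock: 31.32
tcp_pos: [0.4226, -0.0161, 0.1769]
orientation: [-0.492, 0.498, 0.507, -0.503]
wrist_force: [0.5, -0.3, -0.7]
finger_gap: 0.0001
```

```bash
python3 -c "
from h import *
where(); snap('top','t50'); snap('side','s50')
for n in('t50','s50'):
    p,d,c=load(n); W=world(c,d)-RC; a=np.stack([W@ex,W@ey,W@ez],-1)*1e3
    m=(p.max(2)<100)&(p[...,2].astype(int)-p[...,0]<25)&(d>0)&(a[...,2]>18)&(a[...,2]<42)&(a[...,0]<-4)&(a[...,0]>-45)&(a[...,1]<2)&(a[...,1]>-200)
    for i in range(5):
        s=m&(abs(a[...,1]+17+32*i)<15); print(i,s.sum(),np.percentile(a[s],[4,50,96],axis=0).round(1).tolist())
q=cv2.imread('pics/t50.png')[215:255,225:310]; r=cv2.imread('pics/s50.png')[240:335,170:280]
cv2.imwrite('pics/c50.png',np.vstack([cv2.resize(q,(640,301),interpolation=2),cv2.resize(r,(640,299),interpolation=2)]))
"
```

```text
t 31.32 tray mm [-224.3 -247.   144.9] F [ 0.5  -0.29 -0.74] jaw yaw err deg [ 0.56 -0.21 -0.2 ]
0 77 [[-30.8, -30.8, 19.7], [-18.0, -17.2, 25.0], [-5.1, -3.4, 28.4]]
1 152 [[-30.7, -62.2, 19.6], [-17.1, -48.7, 27.9], [-5.0, -36.8, 35.4]]
2 112 [[-31.7, -94.9, 18.4], [-18.0, -81.1, 27.5], [-5.5, -68.2, 31.6]]
3 155 [[-31.7, -126.0, 21.0], [-17.1, -112.5, 29.0], [-5.4, -100.8, 38.0]]
4 86 [[-32.4, -159.4, 20.7], [-17.3, -145.5, 26.8], [-5.0, -132.1, 30.1]]
0 163 [[-31.2, -28.4, 18.4], [-14.9, -13.8, 24.6], [-4.3, -3.4, 27.3]]
1 279 [[-31.4, -61.5, 19.9], [-18.7, -50.9, 29.4], [-4.5, -34.7, 35.3]]
2 256 [[-31.3, -92.1, 18.2], [-17.0, -80.5, 26.1], [-4.6, -67.4, 31.3]]
3 176 [[-31.9, -125.8, 22.5], [-15.2, -119.4, 32.8], [-4.6, -100.8, 37.1]]
4 182 [[-31.4, -157.1, 18.7], [-20.4, -145.9, 25.5], [-4.8, -131.1, 29.3]]
```

View pics/c50.png

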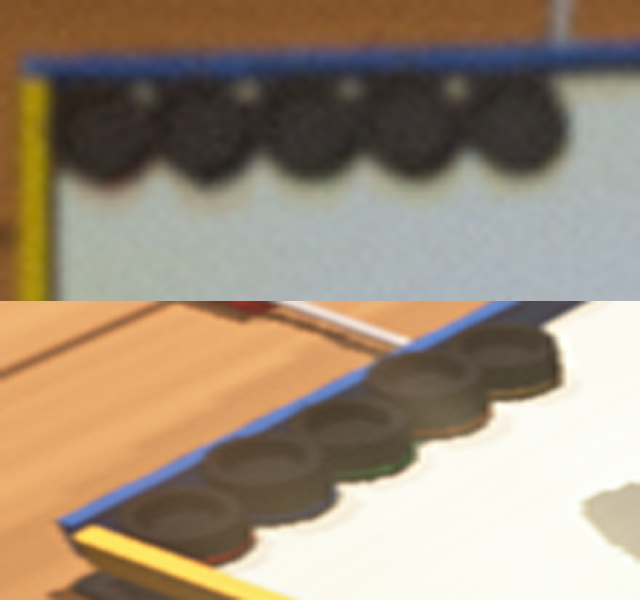

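View pics/t50.png

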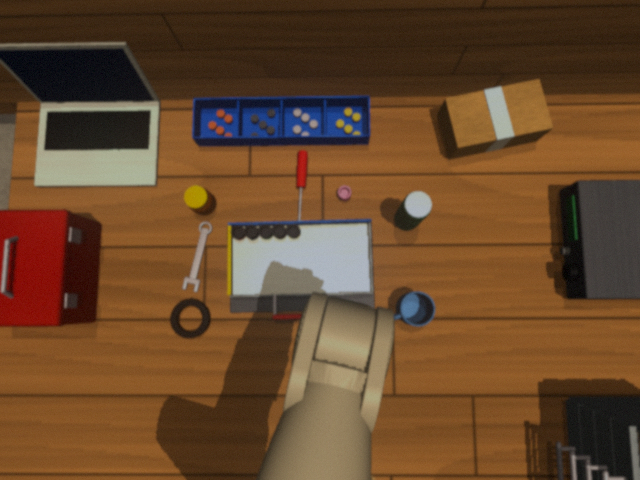

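```bash
python3 -c "
from h import *
print(job.hand_in())"
```

```text
the job is handed in; nothing more can be done
None
```

I raised the tray by its red bar until all five sockets had slid to the blue fence. Most of the slide was at about 20–60 mm/s, with a brief peak near 100 mm/s. I then lowered the tray flat while still holding the bar (floor tilt read 0.000). With shut fingers I pushed the row along the fence to the yellow stop; the wrist force peaked at about 8 N.

**Mended:** the first check showed the brass-banded socket about 2–3 mm off the fence. I nudged it back (about 5 N) and pressed the row against the stop once more (about 5 N).

**Last checks:**
- **Row:** in the top view the sockets stand along the fence at y ≈ -17, -49, -81, -112.5 and -145.5 mm. That is 32 mm spacing to within the roughly 1 mm measuring error.
- **Fence:** all five sockets are at the fence in the top and side views. The side view's medians are less even, because the sockets partly hide one another there.
- **Surroundings:** the tray is flat and the surrounding objects look unmoved in the last picture. The right-hand pink look-alike is hidden by the arm there, so I could not check it.
- **Robot:** the arm was clear of everything at hand-in, about 31 s on the robot's clock.

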